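# Lock the dust filter into the extraction box

## Robot

A 6-joint arm with a two-finger parallel gripper is mounted at the origin on the work surface. World frame = base frame: x ahead of the robot, y to its left, z up, the work surface at z = 0. Lengths are in m, angles in degrees, forces in N, time in s.
With the tool pointing down it reaches from about 0.3 to 0.75 m from the base axis. Payload 8.5 kg.
Tool frame: the origin (TCP) lies at the centre of the arm's flange, where the gripper is bolted on; the fingertips stand 173 mm ahead of it and the grasp point (between the pads) lies 155 mm ahead of it; x points along the fingers, y is the direction in which the jaws open and shut, and the axes are right-handed (so a half turn about x gives the same grasp; the last joint's range is limited). The gripper opens to 85 mm and grips with 20 to 120 N. Pads are 22 mm wide; open, the fingers measure 114 mm over their backs; the gripper's body (76 mm by 85 mm) begins 54 mm behind the grasp point. The pads swing forward as they close: fully open they stand 13 mm farther back than shut.
Start: joints at [-86.992, 21.807, 74.336, -0, 83.858, -12.336], TCP at [0.146, -0.53, 0.405] pointing down, gripper open.
Joint ranges: [-178.18, 178.18], [-50.72, 133.34], [12.68, 142.11], [-81.47, 261.47], [9.98, 163.14], [-165.26, 165.26]. Speed limits (degrees/s): [136.94, 136.94, 180, 180, 180, 180].

## Interface

Orientations are given as [roll, pitch, yaw] about the fixed x, y, z axes, in that order (R = Rz(yaw) Ry(pitch) Rx(roll)).
In Python, from plant import state, cams, bot, nets gives the robot as it stands.
- The arm moves only by the tool step_arm, never from a script. Its argument "moves" is a list that holds one entry, the list of rows, each a list of 6 numbers: the shift along the tool's x, y, z in mm, then the turn, a rotation vector about the tool's x, y, z in rad. In form: [[[tx, ty, tz, rx, ry, rz], ...]]. A call has 1 to 5 rows; each row is the pose to reach, as a shift and turn from the pose measured when the call began, along the tool's axes at that moment; what a row does not reach only later rows make up. A row lasts 1/12 s, in which the tool goes at most 41.7 mm and 7.16 degrees, less where a joint would pass 70% of its speed; a pose out of reach is approached as far as the arm can. A call with a gripper value outside its range is refused whole. "claw" is the opening in per cent of the stroke, from 0 (shut) to 100 (fully open), set as the call begins (left out, the last holds). The fingers move at their own pace and stop on an object; "newtons" is the grip in N (left out, the last holds). Time passes only in rows, so rows that repeat a pose let the fingers close. It gives the time, the measured TCP pose, the force and the opening at its end, in the units of the state.
- state(): the state, without advancing time (a new reading comes with each control period).
- cams.snapshot(name): name is "scene" or "side" or "wrist"; returns the picture (480x640x3 uint8, red, green, blue); there is no depth.
- cams.camera_params(name): a dict with "fx", "fy", "cx", "cy" (pixels), "extrinsics" (4x4, takes a point from world to camera coordinates). Camera axes: x right, y down, z forward; pixel columns grow to the right and rows downward; lengths in m; the calibration is good to about 2 mm. A picture is of the moment at which its call begins: read the wrist's pose just before it. camera_params takes no time and is no camera call; for the wrist camera it gives the pose at the moment of the call.
- bot.finish_job(): hands the job in, once; it reports no verdict.
Trained networks look in the newest picture that a camera, given by its name, has taken for a name from the list of things; names that differ only in an ending like _2 or _b are one class to them, and where a whole thing is asked for, a point or a joint stands for the part that bears it (a point fixed in the world has none). Each returns a list of dicts, best first, with "p" (0 to 1); they miss things now and then, are a little off and sometimes report something else, mostly with a low value. They report only what shows in the picture. A call takes as long as a camera call. They do not tell look-alikes from the thing itself.
- nets.cut_out(camera, thing): "region" (480x640 bool, what is visible of it) and "position" ([column, row] in pixels, amid what is visible of it).
- nets.landmark_of(camera, thing): "position" ([column, row] in pixels: a listed point, or the origin of a listed thing).
The state is a dict: "time": time; "qpos": joint angles; "qd": joint speeds; "effort": joint torques, N m; "tool_pos": TCP position; "ee_rot": TCP orientation; "wrist_force": force on the tool from outside, world axes, zero at the start; "wrist_torque": the same for the moment, N m; "opening": finger opening in m.
Only numpy, scipy, OpenCV 4.12 (cv2) and the standard library are available. Lean on these libraries where they do the work, as an engineer would, in place of code of your own. Each camera call takes 0.05 s, during which the arm holds its last target.

## Task

The filter cartridge of the bench dust extraction stands under the low shelf with its tongue sticking out. Draw it out by the tongue, let go of it standing upright on the table clear of the shelf, then take it by the grip bar on its top and fit it in the port on the steel extraction box: lugs through the notches, push down against the spring, turn a quarter turn clockwise (seen from above), let it rise into its seat and let go. Leave the sanding block and the stone blank where they are.

Things in the scene. Friction and masses are not known exactly. Their poses are not given: they have to be found in the camera images.
- cartridge_mid (a point): Filter cartridge, grey plastic, loose, about 0.3 kg, 92 mm tall, upright. Point on its axis, 46 mm above the foot; z up. Drum 68 mm in diameter, 0 to 50 mm above the foot (tapering to 58 mm at the lowest 8 mm); flange 80 mm in diameter, 50 to 58 mm. Two like steel lugs on the drum along +x and -x reach 46 mm from the axis, 16 mm wide, 22 to 30 mm above the foot; either fits either notch.
- cartridge_tongue (a point): Point near the end of the cartridge's flat tongue, 118 mm from the axis along the cartridge's -x, 54 mm above the foot. The tongue is 24 mm wide (y), 8 mm thick, and ends 135 mm from the axis. At the start it sticks out of the shelf's open front.
- cartridge_grip (a point): Centre of the grip bar on top of the cartridge, on its axis: bar 70 mm long along x, 16 mm wide in y, from 58 to 92 mm above the foot (this point 75 mm up). Fingertips cannot go below the flange (58 mm). At the start it is covered by the shelf board.
- shelf: Low wooden shelf, fixed: board 170 (x) by 250 mm (y), underside 104, top 122 mm above the table, on side panels with inner faces 111 mm either side of the middle; stones on its rear half to 182 mm high. Front and back are open. Origin on the table under the board's centre; -x points out of the front, whose edge is 85 mm from the origin. Stands left or right of the extraction box.
- port (a point): Middle of the port's round mouth in the flat top of a fixed grey steel box (260 mm in x, 200 in y, 100 high; port 110 mm from its front). z up. Mouth 73 mm in diameter; two notches for the lugs along +x and -x reach 52 mm from the axis, 22 mm wide or more. Put in loosely, the cartridge rests on a spring plate, its foot 30 mm below the mouth. Locked: foot 38 mm below it, lugs along y.
- spring_plate (a joint): Depth in m the spring plate in the port is pressed: 0 at rest, 0.008 locked, 0.018 at the stop (5.5 to 14 N). Pressed 0.014 to 0.017 the lugs are under the ring and its ridges and the cartridge turns, only clockwise from above (up to 0.3 N m), 90 degrees to a stop; let go there, it rises to 0.008 into pockets that keep it from turning. Turned too little it stays down under the ridges, unlocked.
- block_mid (a point): Bystander: sanding block 90 x 60 x 35 mm, loose, this point at its centre. To be left alone.
- blank_center (a point): Bystander: round stone blank, 84 mm in diameter, 75 mm tall, loose, standing; this point at its centre. To be left alone.
Not all that is in view belongs to the job. Of the things that look like the part that bears cartridge_mid, the smallest one is meant.

How it is judged:
By the outcome, as a careful person would: the job done as asked, in the order asked, and still so for the second after the job is handed in, with the robot touching nothing.
It also fails if it takes over 64 s, if anything falls off the work surface, if the arm or the gripper's body presses on something with over 40 N, if the wrist force passes 120 N, or if a joint passes its speed limit or range.

## Working session

There is one attempt and no reset: what is moved stays moved. The work goes in short steps, Python scripts to look and compute and a tool call to move; the robot and the scene stay as the last step left them, time stands still between calls to the robot, and variables do not carry over. Pictures are saved under pics/ and viewed, and the job is handed in when it is done.

Besides the shell and the picture viewer there is one more tool, called after "Request:" as name(argument=value, ...), one argument or row to a line, values as JSON. step_arm: Moves the arm, as the interface text tells. Its arguments: {"type":"object","properties":{"moves":{"type":"array"},"claw":{"type":"number"},"newtons":{"type":"number"}},"required":["moves"]}

```bash
ls; mkdir -p pics; python3 - <<'E'
from plant import state,cams,bot,nets
import cv2
s=state();print(s)
for n in("scene","side","wrist"):
    im=cams.snapshot(n);cv2.imwrite(f"pics/a_{n}.png",im[:,:,::-1])
    p=cams.camera_params(n);print(n,p)
E
```

```text
pics
{'time': 0.0, 'qpos': array([-8.69921583e+01,  2.18395312e+01,  7.43838814e+01,  1.17080090e-03,
        8.38555013e+01, -1.23380112e+01]), 'qd': array([-0.07510785, -0.06255194, -0.04274904, -0.05413376, -0.03283541,
        0.1035752 ]), 'effort': array([-1.85558092e-03, -4.48474717e+01, -2.31281769e+01, -3.32219324e-04,
        4.96874112e-03, -2.34201352e-06]), 'tool_pos': array([ 0.14553111, -0.53035096,  0.40413041]), 'ee_rot': array([-103.1830055 ,   89.9210775 ,   92.16272131]), 'wrist_force': array([-0.5418754 , -0.18431065,  0.58208383]), 'wrist_torque': array([-0.0292648 , -0.02258853,  0.02891763]), 'opening': 0.08561222060929104}
scene {'fx': 470.4122967508035, 'fy': 470.4122967508035, 'cx': 315.03810876475694, 'cy': 243.1069280647446, 'extrinsics': array([[-0.45174205,  0.89211738,  0.00746351,  0.25296646],
       [ 0.57145539,  0.29577227, -0.76547861, -0.17168686],
       [-0.68510426, -0.34153382, -0.64341806,  1.39575371],
       [ 0.        ,  0.        ,  0.        ,  1.        ]])}
side {'fx': 480.78969374635585, 'fy': 480.78969374635585, 'cx': 307.676806122681, 'cy': 234.7939906831064, 'extrinsics': array([[-0.74964127, -0.66183881, -0.00271274,  0.32160754],
       [-0.500702  ,  0.56979826, -0.65163444,  0.33208123],
       [ 0.43282268, -0.4871338 , -0.75852831,  0.68448314],
       [ 0.        ,  0.        ,  0.        ,  1.        ]])}
wrist {'fx': 415.7562110016296, 'fy': 415.7562110016296, 'cx': 320.8230097846151, 'cy': 237.6247333253085, 'extrinsics': array([[ 2.64859061e-01, -9.64286740e-01, -8.72152111e-04,
        -5.50506083e-01],
       [-9.18276776e-01, -2.52497419e-01,  3.04980026e-01,
        -3.97183437e-02],
       [-2.94308411e-01, -7.99758461e-02, -9.52358348e-01,
         3.80161330e-01],
       [ 0.00000000e+00,  0.00000000e+00,  0.00000000e+00,
         1.00000000e+00]])}
```

View pics/a_scene.png

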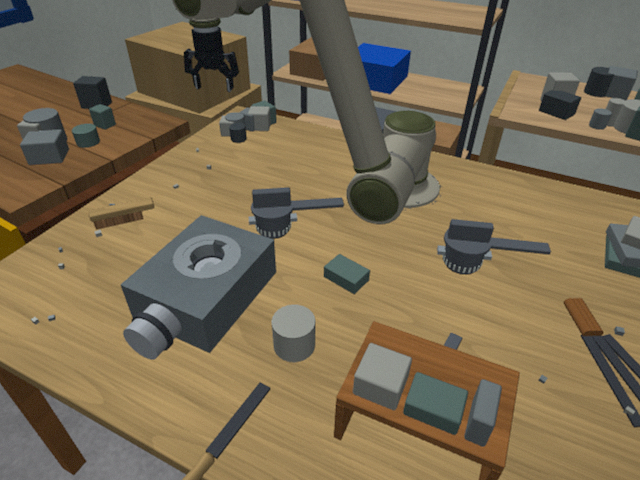

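View pics/a_side.png

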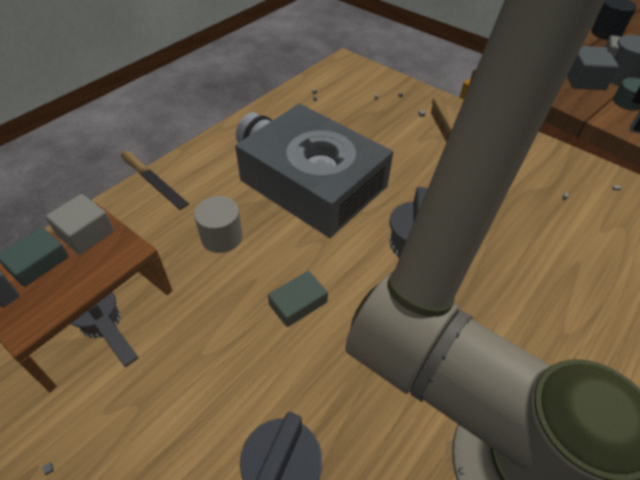

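View pics/a_wrist.png

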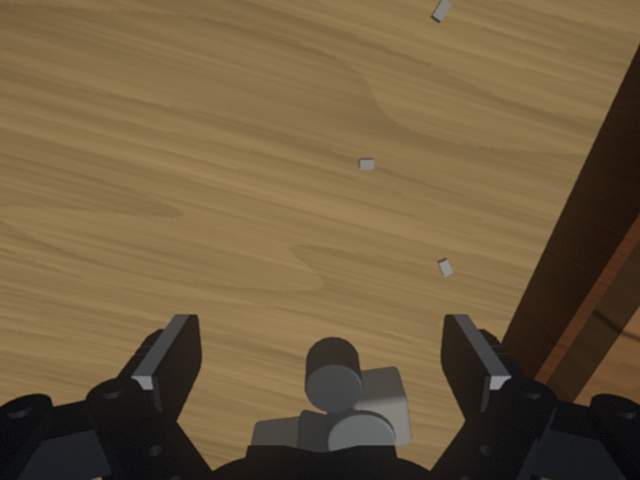

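```bash
cat > h.py <<'E'
import numpy as np
from scipy.spatial.transform import Rotation as R
def ray(p,uv):
    E=p["extrinsics"];d=np.array([(uv[0]-p["cx"])/p["fx"],(uv[1]-p["cy"])/p["fy"],1.])
    return -E[:3,:3].T@E[:3,3],E[:3,:3].T@d
def onz(p,uv,z):
    o,d=ray(p,uv);return o+d*(z-o[2])/d[2]
def proj(p,X):
    c=p["extrinsics"]@np.r_[X,1];return np.array([p["fx"]*c[0]/c[2]+p["cx"],p["fy"]*c[1]/c[2]+p["cy"]])
def tri(rays):
    A=0;b=0
    for o,d in rays:
        d=d/np.linalg.norm(d);M=np.eye(3)-np.outer(d,d);A=A+M;b=b+M@o
    return np.linalg.solve(A,b)
E
python3 - <<'E'
from plant import state,cams,bot,nets
from h import *
Z=dict(cartridge_mid=.046,cartridge_tongue=.054,cartridge_grip=.075,shelf=0,port=.1,block_mid=.0175,blank_center=.0375)
P={n:cams.camera_params(n) for n in("scene","side")}
for t,z in Z.items():
    for n in P:
        for d in nets.landmark_of(n,t):
            print(t,n,np.round(d["position"]),round(d["p"],2),np.round(onz(P[n],d["position"],z),4))
E
```

```text
cartridge_mid scene [270. 208.] 0.98 [ 0.3305 -0.2489  0.046 ]
cartridge_mid scene [468. 244.] 0.79 [0.2389 0.2451 0.046 ]
cartridge_mid side [280. 466.] 0.88 [0.2631 0.2444 0.046 ]
cartridge_mid side [ 91. 309.] 0.86 [0.6699 0.276  0.046 ]
cartridge_mid side [416. 227.] 0.73 [ 0.3617 -0.2393  0.046 ]
cartridge_tongue scene [537. 247.] 0.71 [0.1865 0.3915 0.054 ]
cartridge_tongue scene [456. 341.] 0.64 [0.5457 0.29   0.054 ]
cartridge_tongue scene [336. 204.] 0.55 [ 0.2464 -0.0966  0.054 ]
cartridge_tongue side [125. 354.] 0.62 [0.5514 0.2871 0.054 ]
cartridge_grip scene [469. 230.] 0.8 [0.2238 0.2382 0.075 ]
cartridge_grip scene [270. 198.] 0.57 [ 0.3269 -0.2478  0.075 ]
cartridge_grip scene [205. 255.] 0.48 [ 0.5818 -0.2629  0.075 ]
cartridge_grip side [420. 212.] 0.94 [ 0.3667 -0.2517  0.075 ]
cartridge_grip side [279. 452.] 0.89 [0.2691 0.2371 0.075 ]
cartridge_grip side [ 85. 298.] 0.6 [0.6727 0.2738 0.075 ]
shelf scene [417. 427.] 0.9 [0.7139 0.2752 0.    ]
shelf side [ 89. 312.] 0.81 [0.7025 0.2761 0.    ]
port scene [207. 257.] 0.76 [ 0.6076 -0.2331  0.1   ]
port side [321. 152.] 0.76 [ 0.6009 -0.2376  0.1   ]
block_mid scene [348. 272.] 0.8 [0.429  0.0189 0.0175]
block_mid side [295. 298.] 0.89 [0.4407 0.0201 0.0175]
blank_center scene [204. 257.] 0.23 [ 0.5577 -0.2889  0.0375]
```

```bash
python3 - <<'E'
import cv2
a=cv2.imread('pics/a_scene.png');b=cv2.imread('pics/a_side.png')
x=cv2.resize(a[300:480,320:540],None,fx=3,fy=3,interpolation=cv2.INTER_CUBIC)[:540,:660];cv2.imwrite('pics/b1.png',x)
cv2.imwrite('pics/b2.png',cv2.resize(b[180:420,0:200],None,fx=2.5,fy=2.5,interpolation=cv2.INTER_CUBIC))
cv2.imwrite('pics/b3.png',cv2.resize(a[210:350,120:280],None,fx=4,fy=4,interpolation=cv2.INTER_CUBIC))
E
```

```text
(no output)
```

View pics/b1.png

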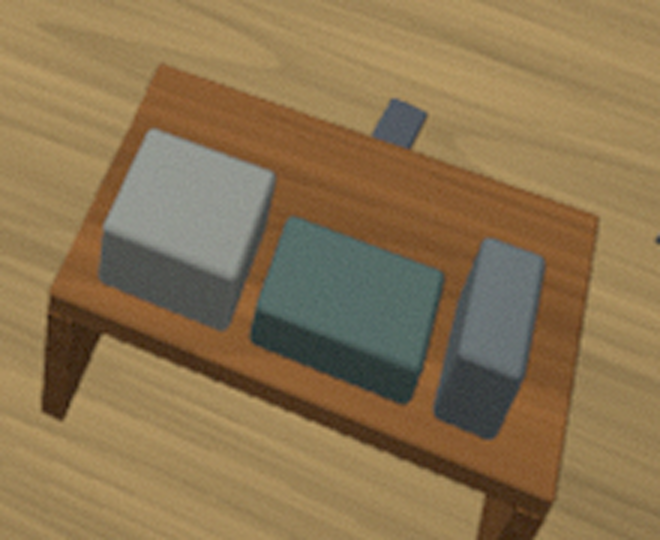

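View pics/b2.png

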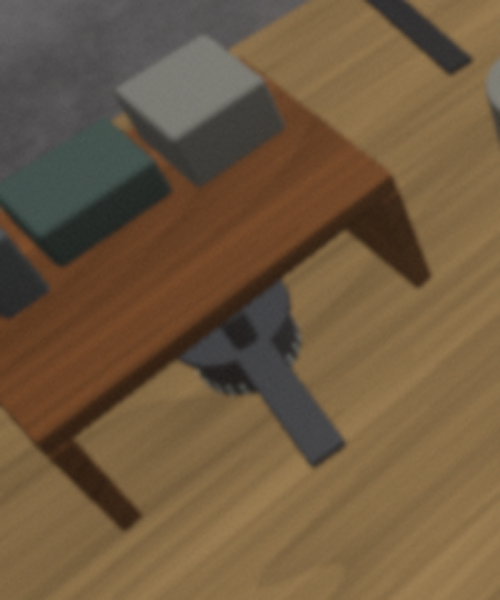

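View pics/b3.png

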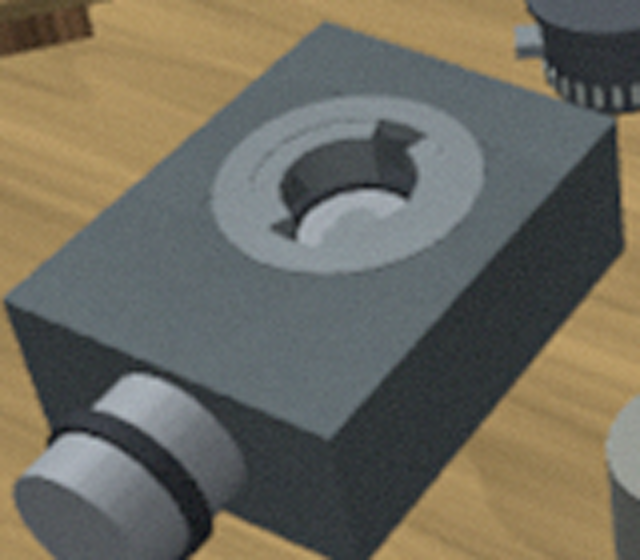

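```bash
python3 - <<'E'
from plant import state,cams,bot,nets
from h import *
P={n:cams.camera_params(n) for n in("scene","side")}
r=lambda x:np.round(x,4)
print("box");B=[onz(P["scene"],u,.1) for u in [(200.5,215.5),(273.75,241.25),(202.5,319.5),(122,285)]]
for b in B:print(r(b))
print([np.degrees(np.arctan2(*(B[j]-B[i])[[1,0]])) for i,j in [(0,3),(1,2),(0,1),(3,2)]])
print("shelf");B=[onz(P["scene"],u,.122) for u in [(373.3,321.7),(519.3,372.3),(338,397)]]
for b in B:print(r(b))
print([np.degrees(np.arctan2(*(B[j]-B[i])[[1,0]])) for i,j in [(0,1),(0,2)]])
print("blank top",onz(P["scene"],(294,318),.075),onz(P["side"],(217,212),.075))
print("port tri",tri([ray(P["scene"],(207,257)),ray(P["side"],(321,152))]))
# shelf cart flange?  tongue end corners in scene (z .058): crop/3
for u in [(395,99),(427,116)]:print("tend",r(onz(P["scene"],(u[0]/3+320,u[1]/3+300),.058)))
for u in [(344,444),(315,466),(270,350),(241,368)]:print("tside",r(onz(P["side"],(u[0]/2.5,u[1]/2.5+180),.058)))
for nm,pt in dict(d1=[(270,208),(416,227)],d2=[(468,244),(280,466)]).items():print(nm,r(tri([ray(P["scene"],pt[0]),ray(P["side"],pt[1])])))
s=state();p=cams.camera_params("wrist");E=p["extrinsics"];c=-E[:3,:3].T@E[:3,3]
Rt=R.from_euler("xyz",s["ee_rot"],degrees=True).as_matrix()
print("tool R\n",r(Rt),"cam in tool",r(Rt.T@(c-s["tool_pos"])), r(Rt.T@E[:3,:3].T))
E
```

```text
box
[ 0.4946 -0.3361  0.1   ]
[ 0.497  -0.1348  0.1   ]
[ 0.7503 -0.1361  0.1   ]
[ 0.7511 -0.3319  0.1   ]
[np.float64(0.9465266305808305), np.float64(-0.3040911712336137), np.float64(89.33811434438577), np.float64(90.2370902536147)]
shelf
[0.63   0.1503 0.122 ]
[0.6212 0.3978 0.122 ]
[0.7944 0.157  0.122 ]
[np.float64(92.04181628506976), np.float64(2.3605470907168202)]
blank top [6.51582626e-01 5.94903347e-04 7.50000000e-02] [0.65505611 0.0028968  0.075     ]
port tri [ 0.60326211 -0.23782344  0.09710004]
tend [0.5341 0.2786 0.058 ]
tend [0.5383 0.2999 0.058 ]
tside [0.5297 0.2782 0.058 ]
tside [0.5309 0.2983 0.058 ]
tside [0.6205 0.2706 0.058 ]
tside [0.6231 0.2904 0.058 ]
d1 [ 0.356  -0.228   0.0648]
d2 [0.2592 0.2465 0.0615]
tool R
 [[-0.      0.2646 -0.9644]
 [ 0.     -0.9644 -0.2646]
 [-1.     -0.     -0.    ]] cam in tool [ 0.0306  0.0009 -0.0783] [[-2.000e-04 -3.052e-01  9.523e-01]
 [ 1.000e+00  2.000e-04  3.000e-04]
 [-3.000e-04  9.523e-01  3.052e-01]]
```

```bash
cat >> h.py <<'E'
def tool(jaw):
    a=np.radians(jaw);return np.array([[0,np.cos(a),np.sin(a)],[0,np.sin(a),-np.cos(a)],[-1,0,0]]).astype(float)
def delta(s,pos,jaw,cap=None):
    """pos = grasp point (155 ahead of TCP)"""
    Rt=R.from_euler("xyz",s["ee_rot"],degrees=True).as_matrix()
    Rg=tool(jaw);tcp=np.array(pos)-Rg[:,0]*.155
    d=Rt.T@(tcp-s["tool_pos"])*1000;rv=R.from_matrix(Rt.T@Rg).as_rotvec()
    return [round(x,1) for x in d]+[round(x,4) for x in rv]
def cur(s):
    Rt=R.from_euler("xyz",s["ee_rot"],degrees=True).as_matrix()
    return np.round(s["tool_pos"]+Rt[:,0]*.155,4),round(np.degrees(np.arctan2(Rt[1,1],Rt[0,1])),2)
E
cat > d.py <<'E'
import sys
from plant import state
from h import *
s=state();print("t",round(s["time"],2),"gp,jaw",*cur(s),"q",np.round(s["qpos"],1),"F",np.round(s["wrist_force"],1),"T",np.round(s["wrist_torque"],2),"open",round(s["opening"],4))
if len(sys.argv)>1:
    a=[float(v) for v in sys.argv[1:]];print(delta(s,a[:3],a[3]))
E
python3 d.py 0.28 -0.40 0.25 -40; python3 d.py .4 -.2 .25 -4
```

```text
t 0.85 gp,jaw [ 0.1455 -0.5304  0.2497] -74.66 q [-87.   21.8  74.3  -0.   83.9 -12.3] F [-0.3  0.4 -1.4] T [-0.02 -0.03 -0.01] open 0.0853
[np.float64(-0.3), np.float64(-90.2), np.float64(-164.2), np.float64(-0.6049), np.float64(-0.0), np.float64(0.0)]
t 0.85 gp,jaw [ 0.1455 -0.5304  0.2497] -74.66 q [-87.   21.8  74.3  -0.   83.9 -12.3] F [-0.3  0.4 -1.4] T [-0.02 -0.03 -0.01] open 0.0853
[np.float64(-0.3), np.float64(-251.3), np.float64(-332.8), np.float64(-1.2332), np.float64(-0.0), np.float64(0.0)]
```

Request:
step_arm(
  moves=[
    [[0, -90, -164, -0.6, 0, 0], [0, -90, -164, -0.6, 0, 0], [0, -90, -164, -0.6, 0, 0], [0, -90, -164, -0.6, 0, 0], [0, -90, -164, -0.6, 0, 0]],
  ],
  claw=100,
)

```text
time: 1.27
tool_pos: [0.2819, -0.3972, 0.405]
ee_rot: [163.5, 90.0, 33.7]
wrist_force: [0.3, -0.7, 0.7]
opening: 0.0852
```

```bash
python3 d.py 0.4 -0.22 0.25 -4
```

```text
t 1.27 gp,jaw [ 0.282  -0.3971  0.25  ] -39.79 q [-68.6  15.5  83.9   0.   80.7 -28.8] F [ 0.3 -0.7  0.7] T [-0.08 -0.   -0.02] open 0.0852
[np.float64(0.2), np.float64(-22.7), np.float64(-211.7), np.float64(-0.6247), np.float64(-0.0007), np.float64(-0.0005)]
```

Request:
step_arm(
  moves=[
    [[0, -22, -208, -0.62, 0, 0], [0, -22, -208, -0.62, 0, 0], [0, -22, -208, -0.62, 0, 0], [0, -22, -208, -0.62, 0, 0], [0, -22, -208, -0.62, 0, 0]],
  ],
)

```text
time: 1.68
tool_pos: [0.3963, -0.2251, 0.4054]
ee_rot: [101.6, 89.9, 7.5]
wrist_force: [0.6, -1.0, -0.4]
opening: 0.0856
```

```bash
python3 d.py 0.45 -0.02 0.24 32
```

```text
t 1.68 gp,jaw [ 0.3965 -0.2251  0.2504] -4.14 q [-44.5  12.3  88.3   0.1  79.4 -40.4] F [ 0.6 -1.  -0.4] T [-0.08  0.01  0.02] open 0.0856
[np.float64(10.5), np.float64(38.8), np.float64(-208.5), np.float64(-0.6307), np.float64(0.0001), np.float64(-0.0012)]
```

Request:
step_arm(
  moves=[
    [[8, 38, -205, -0.62, 0, 0], [8, 38, -205, -0.62, 0, 0], [8, 38, -205, -0.62, 0, 0], [8, 38, -205, -0.62, 0, 0], [8, 38, -205, -0.62, 0, 0]],
  ],
)

```text
time: 2.1
tool_pos: [0.4484, -0.0235, 0.3977]
ee_rot: [55.6, 89.9, -2.7]
wrist_force: [0.2, -0.4, -0.4]
opening: 0.0853
```

```bash
python3 d.py 0.44 0.17 0.24 66
```

```text
t 2.1 gp,jaw [ 0.4487 -0.0235  0.2427] 31.69 q [-18.2  12.   90.    0.   77.9 -49.9] F [ 0.2 -0.4 -0.4] T [-0.04 -0.03  0.03] open 0.0853
[np.float64(2.7), np.float64(94.5), np.float64(-169.1), np.float64(-0.5988), np.float64(0.0014), np.float64(-0.0011)]
```

Request:
step_arm(
  moves=[
    [[3, 95, -169, -0.6, 0, 0], [3, 95, -169, -0.6, 0, 0], [3, 95, -169, -0.6, 0, 0], [3, 95, -169, -0.6, 0, 0], [3, 95, -169, -0.6, 0, 0]],
  ],
)

```text
time: 2.52
tool_pos: [0.4397, 0.1731, 0.3949]
ee_rot: [35.0, 89.9, 11.5]
wrist_force: [0.7, 0.1, 0.6]
opening: 0.0852
```

```bash
python3 d.py 0.47 0.283 0.20 85.1
```

```text
t 2.52 gp,jaw [0.44   0.1732 0.2399] 66.51 q [  7.1  14.5  87.1   0.   78.3 -59.4] F [0.7 0.1 0.6] T [ 0.02 -0.05  0.  ] open 0.0852
[np.float64(40.0), np.float64(112.8), np.float64(-16.0), np.float64(-0.3244), np.float64(0.002), np.float64(-0.0009)]
```

Request:
step_arm(
  moves=[
    [[40, 113, -16, -0.324, 0.002, 0], [40, 113, -16, -0.324, 0.002, 0], [40, 113, -16, -0.324, 0.002, 0], [40, 113, -16, -0.324, 0.002, 0], [40, 113, -16, -0.324, 0.002, 0]],
  ],
)

```text
time: 2.93
tool_pos: [0.47, 0.2846, 0.3538]
ee_rot: [177.6, 89.9, 172.8]
wrist_force: [0.2, -0.5, 0.0]
opening: 0.0853
```

```bash
python3 - <<'E'
from plant import state,cams,bot,nets
from h import *
import cv2
p=cams.camera_params("wrist");im=cams.snapshot("wrist");cv2.imwrite("pics/w1.png",im[:,:,::-1])
for t,z in dict(cartridge_tongue=.054,cartridge_mid=.046,cartridge_grip=.075).items():
    for d in nets.landmark_of("wrist",t):print(t,np.round(d["position"]),round(d["p"],2),np.round(onz(p,d["position"],z),4))
E
python3 d.py
```

```text
cartridge_tongue [333. 330.] 0.92 [0.5497 0.2859 0.054 ]
cartridge_mid [328. 453.] 0.72 [0.6701 0.273  0.046 ]
t 3.13 gp,jaw [0.4703 0.2824 0.2007] 84.98 q [ 18.6  23.9  79.4   0.   76.6 -66.4] F [-0.4 -0.8 -0.3] T [-0.01  0.    0.01] open 0.0853
```

View pics/w1.png

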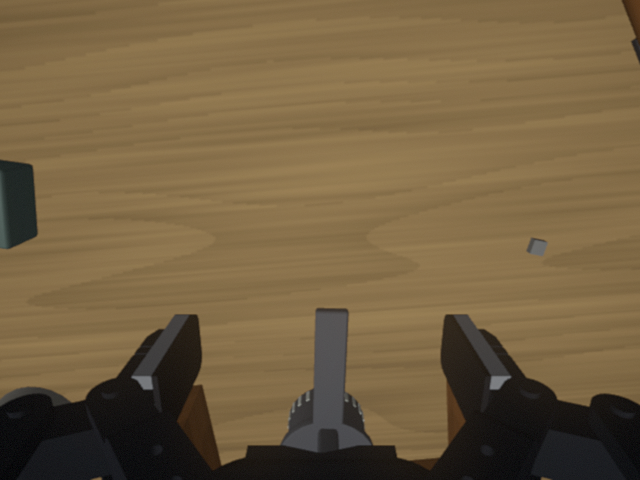

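Candidates for the cartridge are scene (270,208), scene (468,244) and the one under the shelf, with its tongue at scene (456,341). The first two triangulate with their mid-points at about 62–65 mm height, so they are larger. I choose the one under the shelf. The wrist view shows its tongue end at (332,310) and the tongue point at (333,330).

```bash
python3 - <<'E'
from plant import cams
from h import *
p=cams.camera_params("wrist")
for u in [(317,310),(348,310),(314,440),(346,440)]:print(np.round(onz(p,u,.058),4))
E
python3 d.py .549 .2862 .10 85; python3 d.py .549 .2862 .054 85
```

```text
[0.5321 0.2735 0.058 ]
[0.534  0.2956 0.058 ]
[0.6471 0.2607 0.058 ]
[0.6494 0.2862 0.058 ]
t 3.13 gp,jaw [0.4703 0.2824 0.2007] 84.98 q [ 18.6  23.9  79.4   0.   76.6 -66.4] F [-0.4 -0.8 -0.3] T [-0.01  0.    0.01] open 0.0853
[np.float64(100.8), np.float64(10.8), np.float64(78.2), np.float64(-0.0004), np.float64(0.0011), np.float64(-0.0012)]
t 3.13 gp,jaw [0.4703 0.2824 0.2007] 84.98 q [ 18.6  23.9  79.4   0.   76.6 -66.4] F [-0.4 -0.8 -0.3] T [-0.01  0.    0.01] open 0.0853
[np.float64(146.8), np.float64(10.7), np.float64(78.1), np.float64(-0.0004), np.float64(0.0011), np.float64(-0.0012)]
```

```bash
python3 - <<'E'
import cv2
a=cv2.imread('pics/w1.png');cv2.imwrite('pics/w1c.png',cv2.resize(a[290:470,240:440],None,fx=3,fy=3,interpolation=cv2.INTER_CUBIC))
E
```

```text
(no output)
```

View pics/w1c.png

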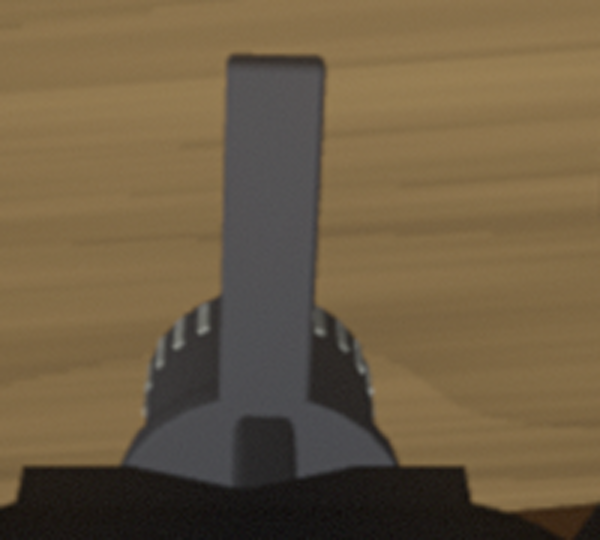

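Request:
step_arm(
  moves=[
    [[40, 5, 45, 0.008, 0, 0], [80, 8, 72, 0.017, 0, 0], [110, 8, 79, 0.017, 0, 0], [135, 8.5, 79, 0.017, 0.001, 0], [146.5, 8.5, 79, 0.017, 0.001, 0]],
  ],
)

```text
time: 3.55
tool_pos: [0.55, 0.2821, 0.2048]
ee_rot: [-167.2, 89.6, -173.3]
wrist_force: [-1.1, -1.3, -0.4]
opening: 0.0856
```

Request:
step_arm(
  moves=[
    [[0, 0, 0, 0, 0, 0], [0, 0, 0, 0, 0, 0], [0, 0, 0, 0, 0, 0], [0, 0, 0, 0, 0, 0], [0, 0, 0, 0, 0, 0]],
  ],
  claw=0,
  newtons=40,
)

```text
time: 3.97
tool_pos: [0.5499, 0.2823, 0.2068]
ee_rot: [-178.4, 89.8, 175.4]
wrist_force: [-0.5, 0.0, 0.1]
opening: 0.0255
```

```bash
python3 d.py; python3 - <<'E'
from plant import state,cams,bot,nets
import cv2
im=cams.snapshot("wrist");cv2.imwrite("pics/w2.png",im[:,:,::-1])
E
```

```text
t 3.97 gp,jaw [0.5495 0.2824 0.0518] 83.85 q [ 16.2  39.7  77.7   0.1  62.8 -67.7] F [-0.5  0.   0.1] T [0.07 0.05 0.04] open 0.0255
```

View pics/w2.png

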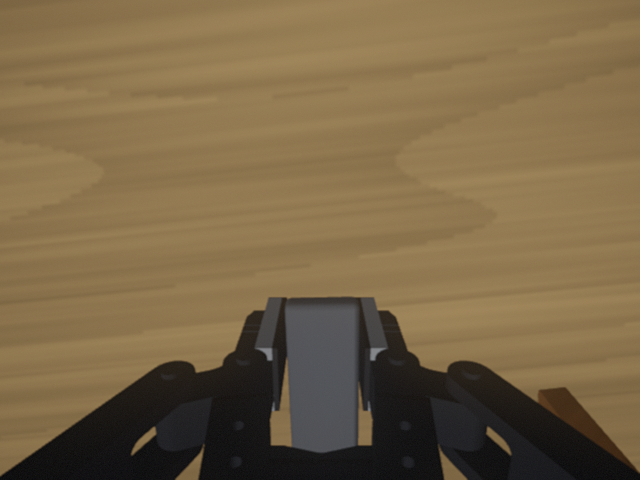

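Request:
step_arm(
  moves=[
    [[0, 0, 0, 0, 0, 0], [0, 0, -5, 0, 0, 0], [0, -1, -15, 0, 0, 0], [0, -2, -28, 0, 0, 0], [0, -3, -42, 0, 0, 0]],
  ],
  claw=0,
)

```text
time: 4.43
tool_pos: [0.5074, 0.2839, 0.2069]
ee_rot: [171.0, 89.9, 164.8]
wrist_force: [2.1, 1.1, -0.4]
opening: 0.023
```

```bash
python3 d.py .4 .282 .0518 84; python3 - <<'E'
from plant import state,cams,bot,nets
import cv2
im=cams.snapshot("side");cv2.imwrite("pics/s3.png",im[:,:,::-1])
E
```

```text
t 4.43 gp,jaw [0.5071 0.2839 0.0519] 83.84 q [ 17.6  36.8  84.2   0.1  59.1 -66.3] F [ 2.1  1.1 -0.4] T [-0.02 -0.29  0.1 ] open 0.023
[np.float64(0.3), np.float64(-13.4), np.float64(-106.6), np.float64(-0.0028), np.float64(-0.0022), np.float64(-0.0004)]
```

View pics/s3.png

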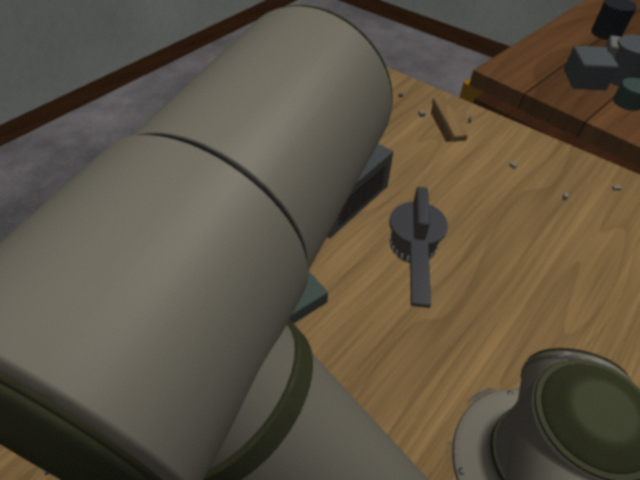

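Request:
step_arm(
  moves=[
    [[0, -2, -15, 0, 0, 0], [0, -3.5, -32, 0, 0, 0], [0, -6, -50, 0, 0, 0], [0, -8, -65, 0, 0, 0], [0, -10, -78, 0, 0, 0]],
  ],
)

```text
time: 4.9
tool_pos: [0.4255, 0.2825, 0.2074]
ee_rot: [-172.4, 89.7, -178.5]
wrist_force: [1.7, -0.0, -0.8]
opening: 0.0234
```

Request:
step_arm(
  moves=[
    [[0, -1, -10, 0, 0, 0], [0, -2, -20, 0, 0, 0], [0, -3, -28, 0, 0, 0], [0, -3, -33, 0, 0, 0], [0, -3, -33, 0, 0, 0]],
  ],
)

```text
time: 5.32
tool_pos: [0.3914, 0.2831, 0.2075]
ee_rot: [-169.8, 89.6, -175.9]
wrist_force: [-1.7, 0.8, 0.0]
opening: 0.0231
```

```bash
python3 d.py; python3 - <<'E'
from plant import state,cams,bot,nets
import cv2
im=cams.snapshot("scene");cv2.imwrite("pics/s4.png",im[:,:,::-1])
E
```

```text
t 5.32 gp,jaw [0.3904 0.283  0.0525] 83.94 q [ 21.8  29.8 100.3   0.2  50.3 -62.3] F [-1.7  0.8  0. ] T [ 0.04  0.4  -0.  ] open 0.0231
```

View pics/s4.png

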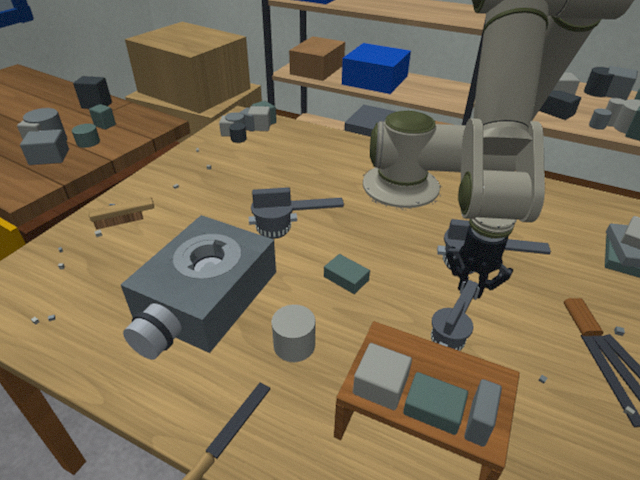

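Request:
step_arm(
  moves=[
    [[0, 0, 0, 0, 0, 0], [0, 0, 0, 0, 0, 0], [0, 0, 0, 0, 0, 0], [0, 0, 0, 0, 0, 0], [0, 0, 0, 0, 0, 0]],
  ],
  claw=100,
)

```text
time: 5.78
tool_pos: [0.3921, 0.2831, 0.2075]
ee_rot: [-170.7, 89.6, -176.8]
wrist_force: [0.2, -0.8, -0.1]
opening: 0.0818
```

Request:
step_arm(
  moves=[
    [[-30, 0, 0, 0, 0, 0], [-70, 0, 0, 0, 0, 0], [-110, 0, 0, 0, 0, 0], [-140, 0, 10, 0, 0, 0], [-140, 0, 10, 0, 0, 0]],
  ],
)

```text
time: 6.2
tool_pos: [0.4043, 0.2822, 0.3533]
ee_rot: [44.1, 89.7, 38.0]
wrist_force: [0.5, -0.2, 1.0]
opening: 0.0853
```

```bash
python3 d.py; python3 - <<'E'
from plant import state,cams,bot,nets
from h import *
import cv2
for n in ("wrist","scene"):
  p=cams.camera_params(n);im=cams.snapshot(n);cv2.imwrite(f"pics/c_{n}.png",im[:,:,::-1])
  for t,z in dict(cartridge_tongue=.054,cartridge_mid=.046,cartridge_grip=.075).items():
    for d in nets.landmark_of(n,t):print(n,t,np.round(d["position"]),round(d["p"],2),np.round(onz(p,d["position"],z),4))
E
```

```text
t 6.2 gp,jaw [0.4051 0.2828 0.1983] 83.91 q [ 21.1  18.8  88.2   0.1  72.6 -62.8] F [ 0.5 -0.2  1. ] T [ 0.05 -0.01 -0.01] open 0.0853
wrist cartridge_tongue [321. 202.] 0.92 [0.3894 0.2843 0.054 ]
wrist cartridge_mid [324. 354.] 0.81 [0.5102 0.2741 0.046 ]
wrist cartridge_grip [322. 375.] 0.67 [0.5082 0.272  0.075 ]
scene cartridge_tongue [332. 204.] 0.89 [ 0.2516 -0.1085  0.054 ]
scene cartridge_tongue [471. 287.] 0.67 [0.3894 0.2832 0.054 ]
scene cartridge_tongue [539. 249.] 0.67 [0.1922 0.3975 0.054 ]
scene cartridge_mid [272. 210.] 0.96 [ 0.3376 -0.2386  0.046 ]
scene cartridge_mid [466. 243.] 0.83 [0.2374 0.24   0.046 ]
scene cartridge_mid [453. 325.] 0.72 [0.5029 0.2758 0.046 ]
scene cartridge_grip [471. 229.] 0.85 [0.2194 0.2408 0.075 ]
scene cartridge_grip [269. 198.] 0.77 [ 0.3298 -0.2496  0.075 ]
scene cartridge_grip [454. 315.] 0.71 [0.5036 0.2722 0.075 ]
```

View pics/c_wrist.png

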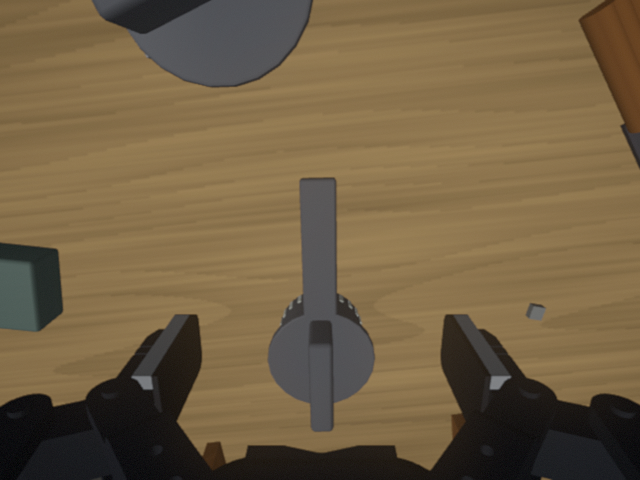

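View pics/c_scene.png

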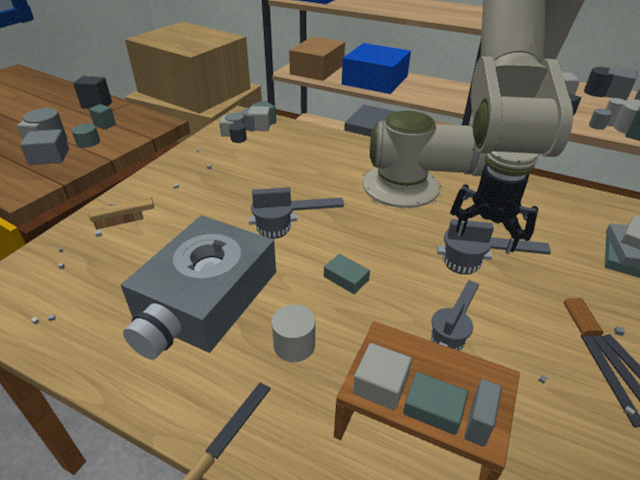

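```bash
python3 - <<'E'
from plant import cams
from h import *
import cv2
p=cams.camera_params("wrist")
a=cv2.imread('pics/c_wrist.png');cv2.imwrite('pics/c1.png',cv2.resize(a[270:450,250:400],None,fx=3.3,fy=3.3,interpolation=cv2.INTER_CUBIC))
def pr(X):return np.round(proj(p,X),1)
for ax in [(.507,.272),(.508,.2725),(.505,.2725)]:
  t=np.radians(-6);ex=np.array([np.cos(t),np.sin(t),0]);ey=np.array([-ex[1],ex[0],0]);c=np.array([*ax,0])
  print(ax,[tuple((pr(c+ex*a*.04+ey*b*.04+[0,0,.058])-[250,270])*3.3) for a,b in [(1,0),(-1,0),(0,1),(0,-1)]],[tuple((pr(c+ex*a*.035+[0,0,.092])-[250,270])*3.3) for a in(1,-1)])
E
```

```text
(0.507, 0.272) [(np.float64(244.2), np.float64(487.74)), (np.float64(244.85999999999996), np.float64(174.5699999999999)), (np.float64(426.69), np.float64(337.59000000000003)), (np.float64(62.36999999999992), np.float64(337.25999999999993))] [(np.float64(245.19000000000003), np.float64(586.41)), (np.float64(245.51999999999992), np.float64(287.43000000000006))]
(0.508, 0.2725) [(np.float64(246.84000000000003), np.float64(491.3699999999999)), (np.float64(247.5), np.float64(178.53000000000006)), (np.float64(429.33000000000004), np.float64(341.2199999999999)), (np.float64(65.34000000000003), np.float64(340.89000000000004))] [(np.float64(248.15999999999994), np.float64(590.04)), (np.float64(248.8199999999999), np.float64(291.7199999999999))]
(0.505, 0.2725) [(np.float64(245.51999999999992), np.float64(480.4800000000001)), (np.float64(246.18000000000006), np.float64(165.65999999999994)), (np.float64(428.34000000000003), np.float64(329.34000000000003)), (np.float64(63.35999999999996), np.float64(329.34000000000003))] [(np.float64(246.50999999999996), np.float64(578.49)), (np.float64(247.1699999999999), np.float64(277.85999999999996))]
```

View pics/c1.png

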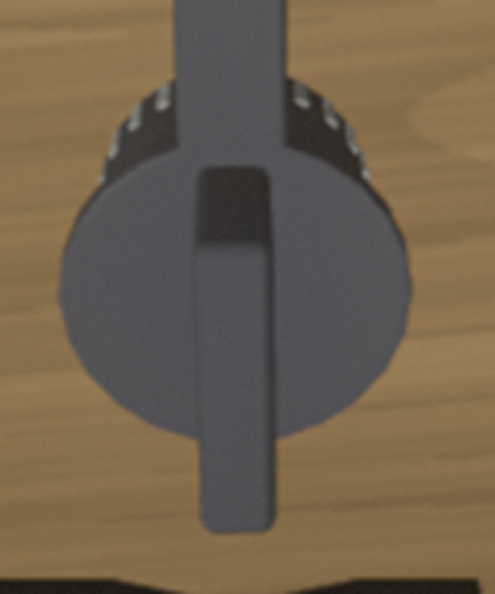

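```bash
python3 - <<'E'
from plant import cams
from h import *
import cv2
p=cams.camera_params("wrist");print(p["extrinsics"],-p["extrinsics"][:3,:3].T@p["extrinsics"][:3,3])
print(proj(p,[.5082,.272,.075]),onz(p,(322,375),.075))
E
python3 d.py
```

```text
[[ 0.10554949  0.99441163 -0.00219509 -0.32150803]
 [ 0.94946541 -0.10012212  0.29747436 -0.37390122]
 [ 0.29559219 -0.03348242 -0.95472728  0.21576347]
 [ 0.          0.          0.          1.        ]] [0.32516328 0.28949982 0.31651556]
[324.39008365 388.74951367] [0.49707434 0.27152241 0.075     ]
t 6.6 gp,jaw [0.4016 0.2819 0.1915] 83.93 q [ 21.2  19.2  88.9   0.1  72.4 -62.8] F [ 1.5 -0.1  0. ] T [ 0.03 -0.02  0.04] open 0.0854
```

```bash
python3 d.py .46 .277 .19 84; python3 - <<'E'
from plant import state,cams,bot,nets
from h import *
import cv2
p=cams.camera_params("wrist");im=cams.snapshot("wrist");cv2.imwrite("pics/c2.png",cv2.resize(im[270:450,250:400,::-1],None,fx=3.3,fy=3.3,interpolation=cv2.INTER_CUBIC))
p2=cams.camera_params("wrist");print(np.abs(p2["extrinsics"]-p["extrinsics"]).max())
for t,z in dict(cartridge_tongue=.054,cartridge_mid=.046,cartridge_grip=.075).items():
    for d in nets.landmark_of("wrist",t):print(t,np.round(d["position"]),round(d["p"],2),np.round(onz(p,d["position"],z),4))
for ax in [(.507,.272),(.505,.2725)]:
  t=np.radians(-6);ex=np.array([np.cos(t),np.sin(t),0]);ey=np.array([-ex[1],ex[0],0]);c=np.array([*ax,0])
  print(ax,[np.round((proj(p,c+ex*a*.04+ey*b*.04+[0,0,.058])-[250,270])*3.3) for a,b in [(1,0),(-1,0),(0,1),(0,-1)]],[np.round((proj(p,c+ex*a*.035+[0,0,.092])-[250,270])*3.3) for a in(1,-1)])
E
```

```text
t 6.6 gp,jaw [0.4016 0.2819 0.1915] 83.93 q [ 21.2  19.2  88.9   0.1  72.4 -62.8] F [ 1.5 -0.1  0. ] T [ 0.03 -0.02  0.04] open 0.0854
[np.float64(1.0), np.float64(1.0), np.float64(57.4), np.float64(-0.0013), np.float64(-0.0083), np.float64(0.002)]
0.0004104867128623124
cartridge_tongue [323. 213.] 0.67 [0.3902 0.2836 0.054 ]
cartridge_mid [326. 363.] 0.94 [0.5073 0.2732 0.046 ]
cartridge_grip [324. 388.] 0.74 [0.5074 0.2715 0.075 ]
(0.507, 0.272) [array([244., 488.]), array([245., 174.]), array([427., 337.]), array([ 62., 337.])] [array([245., 586.]), array([246., 287.])]
(0.505, 0.2725) [array([246., 480.]), array([246., 166.]), array([428., 329.]), array([ 63., 329.])] [array([247., 578.]), array([247., 278.])]
```

View pics/c2.png

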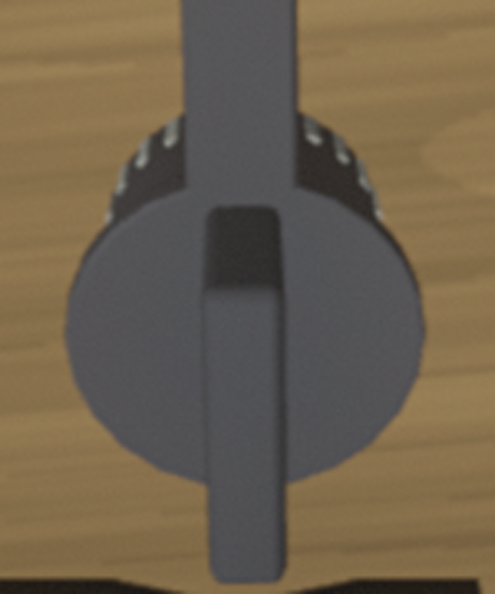

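```bash
python3 d.py .5065 .272 .14 84.5;python3 d.py .5065 .272 .0815 84.5
```

```text
t 6.8 gp,jaw [0.4019 0.282  0.1922] 83.92 q [ 21.2  19.2  88.8   0.1  72.4 -62.8] F [ 0.1 -0.  -0.6] T [0.02 0.04 0.02] open 0.0853
[np.float64(51.4), np.float64(1.0), np.float64(104.4), np.float64(-0.0101), np.float64(-0.0069), np.float64(0.0013)]
t 6.8 gp,jaw [0.4019 0.282  0.1922] 83.92 q [ 21.2  19.2  88.8   0.1  72.4 -62.8] F [ 0.1 -0.  -0.6] T [0.02 0.04 0.02] open 0.0853
[np.float64(109.9), np.float64(1.1), np.float64(104.8), np.float64(-0.0101), np.float64(-0.0069), np.float64(0.0013)]
```

Request:
step_arm(
  moves=[
    [[10, 0, 38, -0.003, -0.002, 0], [25, 1, 75, -0.007, -0.004, 0], [40, 1, 100, -0.01, -0.007, 0.001], [51, 1, 104.5, -0.01, -0.007, 0.001], [51, 1, 104.5, -0.01, -0.007, 0.001]],
  ],
  claw=100,
)

```text
time: 7.22
tool_pos: [0.5074, 0.2715, 0.2925]
ee_rot: [-154.4, 89.7, -160.0]
wrist_force: [-0.2, 0.4, -0.6]
opening: 0.0854
```

```bash
python3 d.py .5065 .272 .0815 84.5
```

```text
t 7.22 gp,jaw [0.5066 0.2712 0.1375] 84.42 q [ 16.4  30.2  80.   -0.   70.1 -68. ] F [-0.2  0.4 -0.6] T [ 0.02 -0.02  0.04] open 0.0854
[np.float64(56.0), np.float64(0.6), np.float64(-0.7), np.float64(-0.0014), np.float64(-0.0044), np.float64(0.0021)]
```

Request:
step_arm(
  moves=[
    [[20, 0.5, -0.5, -0.001, -0.004, 0.002], [40, 0.5, -0.5, -0.001, -0.004, 0.002], [52, 0.5, -0.5, -0.001, -0.004, 0.002], [54, 0.5, -0.5, -0.001, -0.004, 0.002], [54, 0.5, -0.5, -0.001, -0.004, 0.002]],
  ],
)

```text
time: 7.63
tool_pos: [0.5059, 0.2722, 0.2389]
ee_rot: [-165.4, 89.9, -170.9]
wrist_force: [-0.2, 0.6, 0.4]
opening: 0.0854
```

Request:
step_arm(
  moves=[
    [[0, 0, 0, 0, 0, 0], [0, 0, 0, 0, 0, 0], [0, 0, 0, 0, 0, 0], [0, 0, 0, 0, 0, 0], [0, 0, 0, 0, 0, 0]],
  ],
  claw=0,
  newtons=90,
)

```text
time: 8.05
tool_pos: [0.5059, 0.2723, 0.2394]
ee_rot: [-172.7, 90.0, -178.2]
wrist_force: [-0.2, 0.2, 0.2]
opening: 0.0259
```

Request:
step_arm(
  moves=[
    [[0, 0, 0, 0, 0, 0], [0, 0, 0, 0, 0, 0]],
  ],
)

```text
time: 8.22
tool_pos: [0.506, 0.2723, 0.2396]
ee_rot: [77.6, 90.0, 72.1]
wrist_force: [1.1, -0.8, 2.6]
opening: 0.0143
```

```bash
python3 d.py .5065 .272 .0815 84.5; python3 - <<'E'
from plant import cams
import cv2
im=cams.snapshot("wrist");cv2.imwrite("pics/w5.png",im[:,:,::-1])
im=cams.snapshot("scene");cv2.imwrite("pics/s5.png",cv2.resize(im[170:390,380:600,::-1],None,fx=2.5,fy=2.5))
E
```

```text
t 8.22 gp,jaw [0.506  0.2724 0.0846] 84.51 q [ 16.5  33.8  83.7   0.   62.6 -68. ] F [ 1.1 -0.8  2.6] T [0.09 0.07 0.02] open 0.0143
[np.float64(3.1), np.float64(-0.3), np.float64(0.6), np.float64(0.0001), np.float64(0.0001), np.float64(-0.0003)]
```

View pics/w5.png

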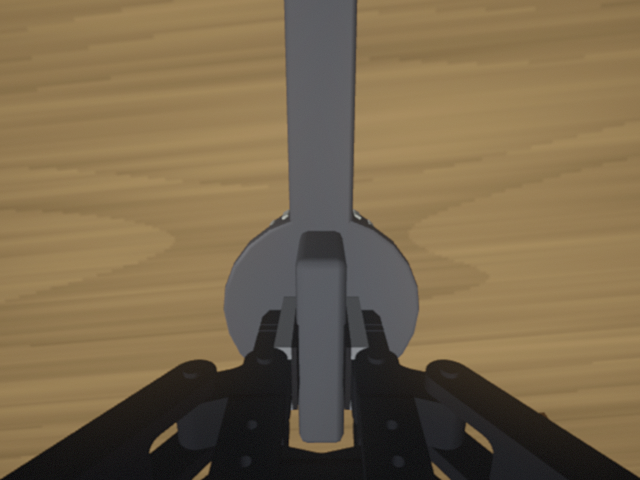

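View pics/s5.png

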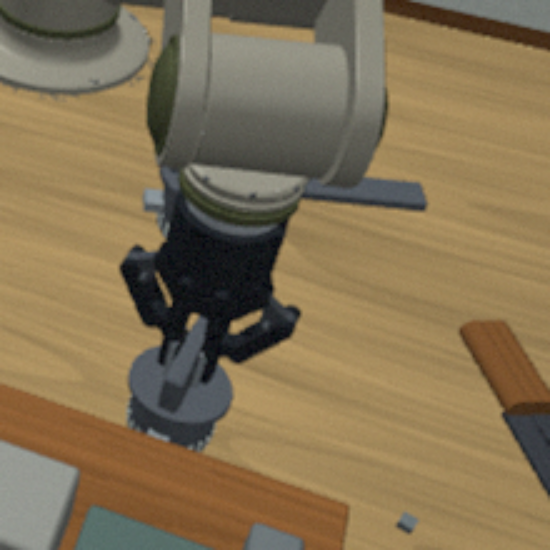

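```bash
python3 - <<'E'
from plant import cams,state
from h import *
p=cams.camera_params("wrist");s=state()
g,j=cur(s);t=np.radians(j-90);ex=np.array([np.cos(t),np.sin(t),0])
for dx in (-.002,0,.002):
  c=np.r_[g[:2],0]+ex*dx
  print(dx,[np.round(proj(p,c+ex*a*.035+[0,0,.092]),1) for a in (-1,1)],[np.round(proj(p,c+np.array([-ex[1],ex[0],0])*a*.04+[0,0,.058]),1) for a in (-1,1)])
E
python3 d.py .506 .272 .245 84.5; python3 d.py .525 .12 .245 90
```

```text
-0.002 [array([323.7, 248.2]), array([323.2, 437.4])] [array([223.3, 302.6]), array([422.5, 302.6])]
0 [array([323.7, 254.5]), array([323.2, 442. ])] [array([223.6, 307.1]), array([422.1, 307.1])]
0.002 [array([323.6, 260.7]), array([323.2, 446.5])] [array([224. , 311.5]), array([421.8, 311.6])]
t 8.32 gp,jaw [0.506  0.2724 0.0846] 84.51 q [ 16.5  33.8  83.7   0.   62.6 -68. ] F [-0.3  2.   1.4] T [ 0.09  0.02 -0.04] open 0.0142
[np.float64(-160.4), np.float64(-0.3), np.float64(0.1), np.float64(0.0002), np.float64(0.0), np.float64(-0.0003)]
t 8.32 gp,jaw [0.506  0.2724 0.0846] 84.51 q [ 16.5  33.8  83.7   0.   62.6 -68. ] F [-0.3  2.   1.4] T [ 0.09  0.02 -0.04] open 0.0142
[np.float64(-160.4), np.float64(-149.8), np.float64(33.5), np.float64(-0.0958), np.float64(0.0), np.float64(-0.0003)]
```

Request:
step_arm(
  moves=[
    [[-10, 0, 0, 0, 0, 0], [-40, 0, 0, 0, 0, 0], [-80, 0, 0, 0, 0, 0], [-120, 0, 0, 0, 0, 0], [-160, 0, 0, 0, 0, 0]],
  ],
)

```text
time: 8.73
tool_pos: [0.5055, 0.2721, 0.4016]
ee_rot: [-164.6, 89.9, -170.1]
wrist_force: [1.2, 1.0, -3.4]
opening: 0.0144
```

```bash
python3 d.py .525 .10 .245 90; python3 d.py .54 -.09 .245 90;
```

```text
t 8.73 gp,jaw [0.5052 0.272  0.2466] 84.51 q [ 16.5  24.4  70.7   0.   85.  -68. ] F [ 1.2  1.  -3.4] T [ 0.   -0.07  0.01] open 0.0144
[np.float64(1.6), np.float64(-169.4), np.float64(35.9), np.float64(-0.0959), np.float64(-0.0013), np.float64(0.0003)]
t 8.73 gp,jaw [0.5052 0.272  0.2466] 84.51 q [ 16.5  24.4  70.7   0.   85.  -68. ] F [ 1.2  1.  -3.4] T [ 0.   -0.07  0.01] open 0.0144
[np.float64(1.6), np.float64(-357.1), np.float64(69.1), np.float64(-0.0959), np.float64(-0.0013), np.float64(0.0003)]
```

Request:
step_arm(
  moves=[
    [[1, -30, 6, -0.02, 0, 0], [1, -68, 14, -0.04, 0, 0], [1, -106, 22, -0.06, 0, 0], [1, -144, 30, -0.08, 0, 0], [1, -182, 38, -0.096, -0.001, 0]],
  ],
)

```text
time: 9.15
tool_pos: [0.5253, 0.0856, 0.4009]
ee_rot: [-160.5, 89.9, -160.4]
wrist_force: [0.6, -0.3, -3.7]
opening: 0.0142
```

```bash
python3 d.py .54 -.09 .245 90.2
```

```text
t 9.15 gp,jaw [0.5251 0.0855 0.2459] 90.09 q [ -3.5  20.2  77.5  -0.   82.3 -93.6] F [ 0.6 -0.3 -3.7] T [-0.01 -0.09 -0.01] open 0.0142
[np.float64(0.9), np.float64(-175.6), np.float64(14.4), np.float64(-0.0019), np.float64(-0.0012), np.float64(0.0004)]
```

Request:
step_arm(
  moves=[
    [[0, -38, 3, 0, 0, 0], [0, -78, 6, -0.001, 0, 0], [0, -116, 9, -0.002, 0, 0], [0, -150, 12, -0.002, -0.001, 0], [0, -175, 14, -0.002, -0.001, 0]],
  ],
)

```text
time: 9.57
tool_pos: [0.5393, -0.0922, 0.401]
ee_rot: [-151.0, 89.9, -150.9]
wrist_force: [0.5, -0.0, -3.5]
opening: 0.0142
```

Request:
step_arm(
  moves=[
    [[0, 0, 0, 0, 0, 0], [0, 0, 0, 0, 0, 0]],
  ],
)

```text
time: 9.73
tool_pos: [0.539, -0.0935, 0.4009]
ee_rot: [-173.6, 89.9, -173.7]
wrist_force: [0.6, 0.3, -3.0]
opening: 0.0146
```

```bash
python3 d.py; python3 - <<'E'
from plant import state,cams,bot,nets
from h import *
import cv2
for n in ("wrist","scene","side"):
  p=cams.camera_params(n);im=cams.snapshot(n);cv2.imwrite(f"pics/e_{n}.png",im[:,:,::-1])
  np.save(f"pe_{n}.npy",p,allow_pickle=True)
  for t,z in dict(port=.1).items():
    for d in nets.landmark_of(n,t):print(n,t,np.round(d["position"],1),round(d["p"],2),np.round(onz(p,d["position"],z),4))
E
```

```text
t 9.73 gp,jaw [ 0.5387 -0.0936  0.2459] 89.94 q [-2.220e+01  2.170e+01  7.520e+01 -1.000e-01  8.330e+01 -1.122e+02] F [ 0.6  0.3 -3. ] T [ 0.02 -0.02 -0.  ] open 0.0146
wrist port [120.4 309.4] 0.59 [ 0.6014 -0.2393  0.1   ]
scene port [207.4 257.5] 0.69 [ 0.6076 -0.2318  0.1   ]
scene port [292.4 335.8] 0.66 [0.7079 0.0289 0.1   ]
```

View pics/e_wrist.png

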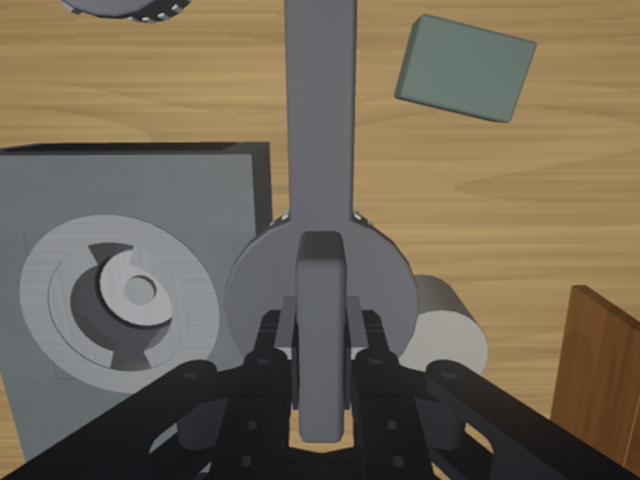

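View pics/e_side.png

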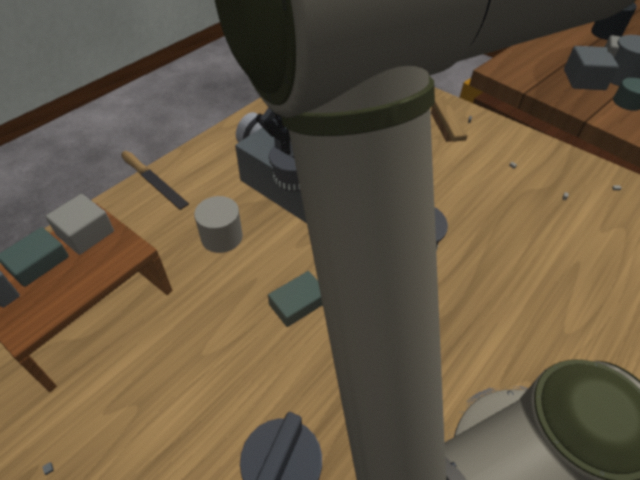

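View pics/e_scene.png

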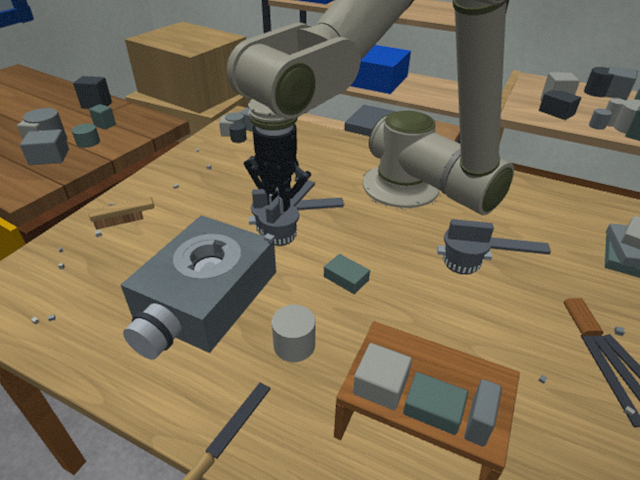

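```bash
python3 - <<'E'
import cv2
a=cv2.imread('pics/e_wrist.png');cv2.imwrite('pics/e1.png',cv2.resize(a[200:400,10:230],None,fx=3.5,fy=3.0,interpolation=cv2.INTER_CUBIC))
a=cv2.imread('pics/e_scene.png');cv2.imwrite('pics/e2.png',cv2.resize(a[225:290,165:250],None,fx=9,fy=9,interpolation=cv2.INTER_CUBIC))
E
```

```text
(no output)
```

View pics/e1.png

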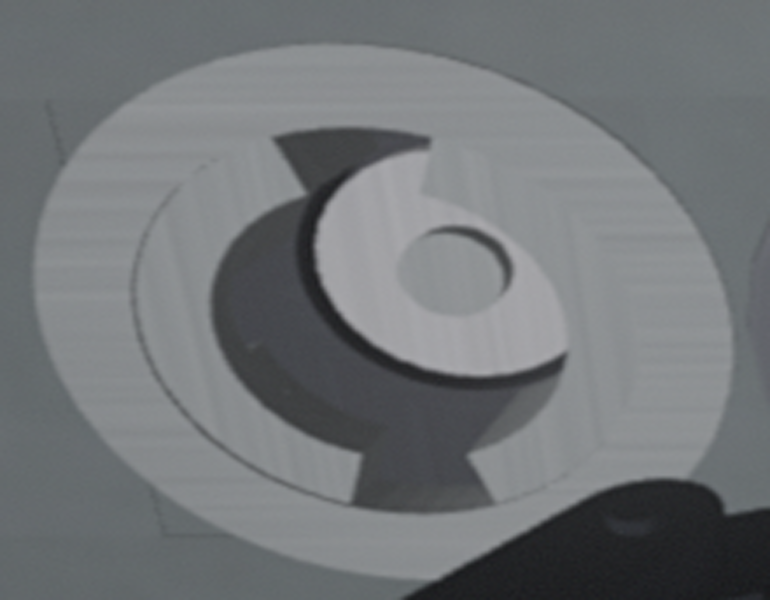

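View pics/e2.png

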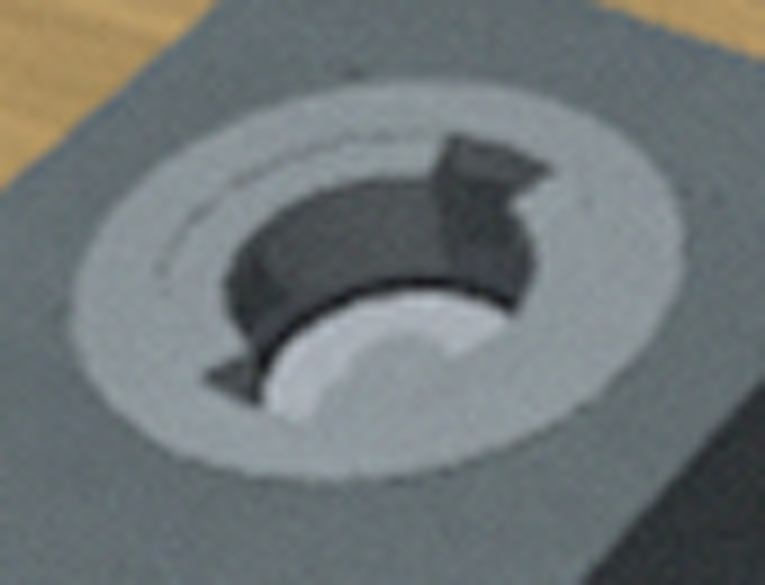

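```bash
python3 - <<'E'
from h import *
from scipy.optimize import least_squares
P={n:np.load(f"pe_{n}.npy",allow_pickle=True).item() for n in("wrist","scene")}
M={"wrist":lambda q:(q[0]/3.5+10-.36,q[1]/3+200-.33),"scene":lambda q:(q[0]/9+165-.44,q[1]/9+225-.44)}
D={("wrist","mouth"):[(212,300),(304,193),(423,192),(361,453),(468,457),(561,311)],
("wrist","notch"):[(275,137),(345,128),(430,137),(352,503),(420,513),(495,503),(133,300)],
("wrist","outer"):[(340,43),(35,270),(733,350),(600,138),(400,578),(200,520),(120,110)],
("scene","mouth"):[(225,285),(535,265),(435,185),(515,200),(248,347)],
("scene","notch"):[(452,132),(552,168),(205,378),(262,405),(160,285)],
("scene","outer"):[(73,320),(683,255),(430,78),(320,480)]}
for k,v in D.items():
    X=np.array([onz(P[k[0]],M[k[0]](q),.1)[:2] for q in v])
    r=least_squares(lambda a:np.hypot(*(X-a[:2]).T)-a[2],[.605,-.236,.05])
    print(k,np.round(r.x,4),np.round(r.fun*1000,1))
    if k[1]=="notch":
        a=np.degrees(np.arctan2(*(X-r.x[:2]).T[::-1]));print(np.round(a,1))
E
```

```text
('wrist', 'mouth') [ 0.6012 -0.2386  0.0366] [-0.4  0.3  0.3 -0.3  0.8 -0.7]
('wrist', 'notch') [ 0.6015 -0.2395  0.0513] [-0.1 -0.1  0.1 -0.5  0.3  0.   0.2]
[-163.2 -179.2  162.3  -16.9   -0.5   18.5  -98.8]
('wrist', 'outer') [ 0.6023 -0.2399  0.0711] [ 0.9 -0.4  0.6 -1.1 -0.3  0.4 -0. ]
('scene', 'mouth') [ 0.6025 -0.2362  0.0365] [ 0.4 -1.1 -1.8  2.6 -0.1]
('scene', 'notch') [ 0.5998 -0.2392  0.0511] [ 0.1 -0.   0.   0.  -0. ]
[-163.   163.1  -13.9    5.6  -55.6]
('scene', 'outer') [ 0.5999 -0.2389  0.0713] [-0.4 -0.3  0.3  0.4]
```

```bash
python3 d.py .6008 -.238 .205 90.2
```

```text
t 10.03 gp,jaw [ 0.539  -0.0912  0.2461] 90.18 q [-2.200e+01  2.170e+01  7.520e+01 -1.000e-01  8.320e+01 -1.122e+02] F [ 0.4 -0.2 -3.2] T [0.01 0.01 0.01] open 0.0142
[np.float64(41.1), np.float64(-147.0), np.float64(61.2), np.float64(-0.0003), np.float64(-0.0012), np.float64(0.0006)]
```

Request:
step_arm(
  moves=[
    [[5, -35, 15, 0, 0, 0], [10, -72, 30, 0, -0.001, 0], [20, -110, 46, 0, -0.001, 0], [32, -138, 57, 0, -0.001, 0], [41, -147, 61, 0, -0.001, 0]],
  ],
)

```text
time: 10.45
tool_pos: [0.6015, -0.2413, 0.3584]
ee_rot: [-117.7, 89.9, -117.6]
wrist_force: [0.4, 0.2, -3.9]
opening: 0.0145
```

Request:
step_arm(
  moves=[
    [[0, 0, 0, 0, 0, 0], [0, 0, 0, 0, 0, 0], [0, 0, 0, 0, 0, 0]],
  ],
)

```text
time: 10.7
tool_pos: [0.6015, -0.2398, 0.3591]
ee_rot: [-109.2, 89.9, -109.1]
wrist_force: [-0.0, 1.2, -2.6]
opening: 0.0145
```

```bash
python3 d.py .6008 -.238 .19 90.2; python3 - <<'E'
from plant import cams
import cv2
im=cams.snapshot("scene");cv2.imwrite("pics/f_s.png",cv2.resize(im[120:340,110:350,::-1],None,fx=2.7,fy=2.7,interpolation=cv2.INTER_CUBIC))
im=cams.snapshot("wrist");cv2.imwrite("pics/f_w.png",im[:,:,::-1])
E
python3 d.py .6008 -.238 .19 90.2
```

```text
t 10.7 gp,jaw [ 0.6014 -0.24    0.2041] 90.14 q [-3.220e+01  3.350e+01  6.170e+01 -1.000e-01  8.480e+01 -1.223e+02] F [-0.   1.2 -2.6] T [ 0.12  0.04 -0.04] open 0.0145
[np.float64(14.1), np.float64(1.9), np.float64(-0.7), np.float64(-0.0011), np.float64(-0.0004), np.float64(0.0011)]
t 10.8 gp,jaw [ 0.6015 -0.24    0.2047] 90.16 q [-3.220e+01  3.350e+01  6.170e+01 -1.000e-01  8.470e+01 -1.223e+02] F [-0.6 -1.  -2.9] T [0.01 0.01 0.02] open 0.0142
[np.float64(14.7), np.float64(1.7), np.float64(-0.6), np.float64(-0.0008), np.float64(0.0006), np.float64(0.0019)]
```

View pics/f_s.png

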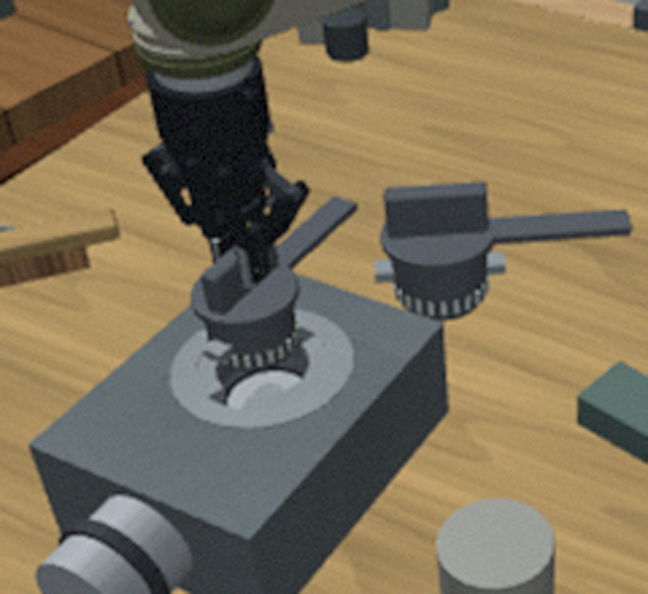

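View pics/f_w.png

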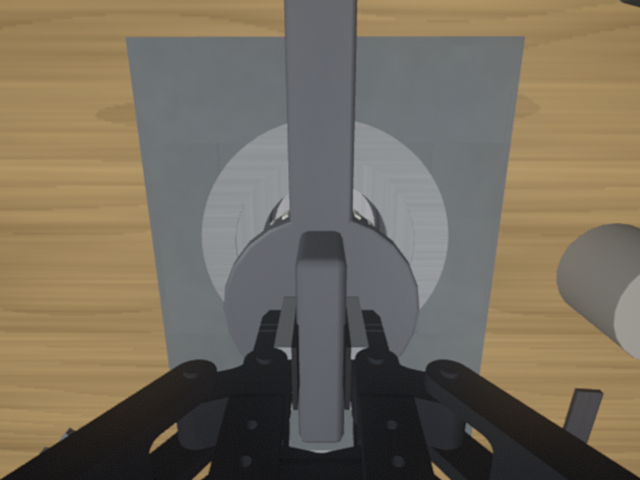

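Request:
step_arm(
  moves=[
    [[4, 1.8, -0.6, -0.001, 0, 0.001], [8, 1.8, -0.6, -0.001, 0, 0.001], [12, 1.8, -0.6, -0.001, 0, 0.001], [15, 1.8, -0.6, -0.001, 0, 0.001], [15, 1.8, -0.6, -0.001, 0, 0.001]],
  ],
)

```text
time: 11.22
tool_pos: [0.6007, -0.2378, 0.3437]
ee_rot: [-179.7, 90.0, -179.5]
wrist_force: [0.9, 0.2, -4.0]
opening: 0.0146
```

```bash
python3 d.py .6008 -.238 .175 90.2; python3 - <<'E'
from plant import cams
import cv2
im=cams.snapshot("wrist");cv2.imwrite("pics/g_w.png",im[:,:,::-1])
im=cams.snapshot("scene");cv2.imwrite("pics/g_s.png",cv2.resize(im[190:300,150:270,::-1],None,fx=5,fy=5,interpolation=cv2.INTER_CUBIC))
E
```

```text
t 11.22 gp,jaw [ 0.6006 -0.2378  0.1887] 90.22 q [ -32.1   34.1   63.3   -0.    82.6 -122.3] F [ 0.9  0.2 -4. ] T [ 0.02 -0.   -0.02] open 0.0146
[np.float64(13.7), np.float64(-0.2), np.float64(0.1), np.float64(0.0003), np.float64(-0.0008), np.float64(0.0)]
```

View pics/g_w.png

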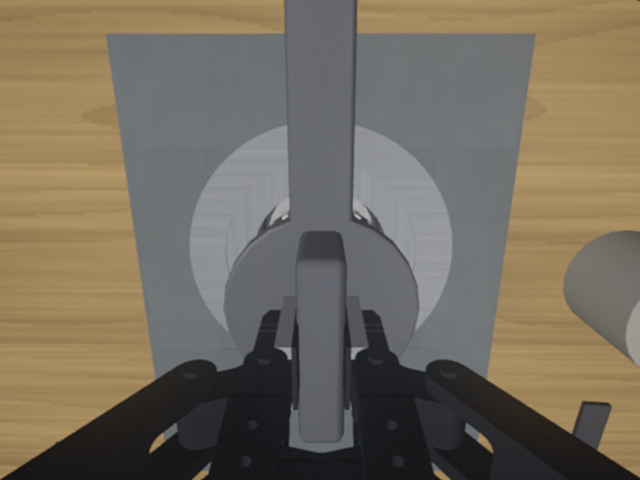

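View pics/g_s.png

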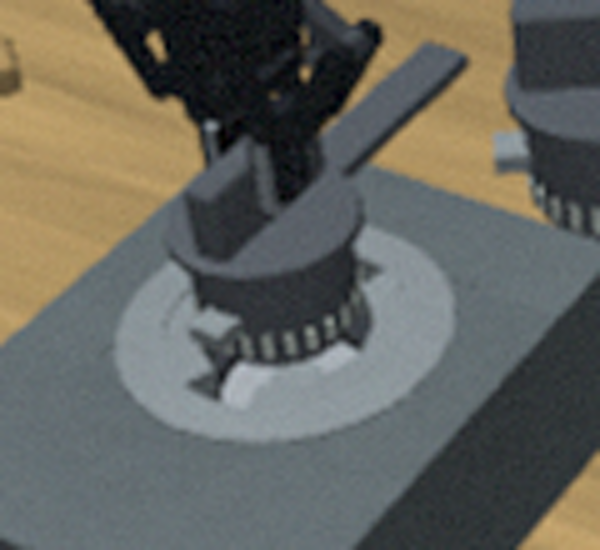

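Request:
step_arm(
  moves=[
    [[3, 0, 0, 0, 0, 0], [6, 0, 0, 0, 0, 0], [9, 0, 0, 0, 0, 0], [12, 0, 0, 0, 0, 0], [14, 0, 0, 0, 0, 0]],
  ],
)

```text
time: 11.73
tool_pos: [0.6008, -0.238, 0.3299]
ee_rot: [-124.7, 90.0, -124.5]
wrist_force: [-0.0, 0.1, -2.9]
opening: 0.0145
```

```bash
python3 d.py .6008 -.238 .163 90.2
```

```text
t 11.73 gp,jaw [ 0.6007 -0.2381  0.1749] 90.21 q [ -32.1   34.7   64.5   -0.    80.8 -122.3] F [-0.   0.1 -2.9] T [-0.03 -0.03  0.  ] open 0.0145
[np.float64(11.9), np.float64(0.0), np.float64(0.0), np.float64(0.0001), np.float64(-0.0003), np.float64(0.0004)]
```

Request:
step_arm(
  moves=[
    [[3, 0, 0, 0, 0, 0], [6, 0, 0, 0, 0, 0], [9, 0, 0, 0, 0, 0], [12, 0, 0, 0, 0, 0], [14, 0, 0, 0, 0, 0]],
  ],
)

```text
time: 12.15
tool_pos: [0.6008, -0.238, 0.3154]
ee_rot: [-166.2, 90.0, -166.0]
wrist_force: [0.1, 0.5, -2.6]
opening: 0.0142
```

```bash
python3 d.py .6008 -.238 .155 90.2
```

```text
t 12.15 gp,jaw [ 0.6007 -0.238   0.1604] 90.2 q [ -32.1   35.4   65.7   -0.    78.9 -122.3] F [ 0.1  0.5 -2.6] T [ 0.06 -0.01  0.01] open 0.0142
[np.float64(5.4), np.float64(0.0), np.float64(0.0), np.float64(0.0001), np.float64(-0.0006), np.float64(0.0001)]
```

Request:
step_arm(
  moves=[
    [[2, 0, 0, 0, 0, 0], [4, 0, 0, 0, 0, 0], [6, 0, 0, 0, 0, 0], [8, 0, 0, 0, 0, 0], [8, 0, 0, 0, 0, 0]],
  ],
)

```text
time: 12.57
tool_pos: [0.6008, -0.238, 0.3078]
ee_rot: [-100.9, 90.0, -100.7]
wrist_force: [-1.1, 1.3, 2.8]
opening: 0.014
```

```bash
python3 d.py .6008 -.238 .1391 90.2;python3 - <<'E'
from plant import cams
import cv2
im=cams.snapshot("scene");cv2.imwrite("pics/i_s.png",cv2.resize(im[190:300,150:270,::-1],None,fx=5,fy=5,interpolation=cv2.INTER_CUBIC))
E
```

```text
t 12.57 gp,jaw [ 0.6008 -0.238   0.1528] 90.21 q [ -32.1   35.8   66.3   -0.    77.9 -122.3] F [-1.1  1.3  2.8] T [0.24 0.25 0.02] open 0.014
[np.float64(13.7), np.float64(-0.0), np.float64(0.0), np.float64(0.0002), np.float64(-0.0001), np.float64(0.0005)]
```

View pics/i_s.png

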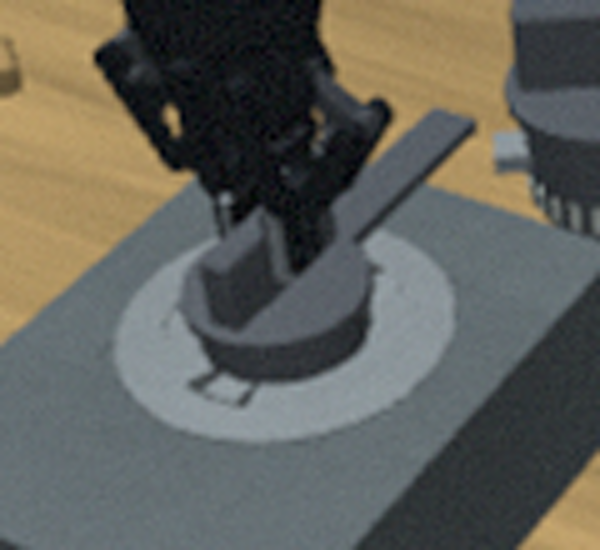

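Request:
step_arm(
  moves=[
    [[3, 0, 0, 0, 0, 0], [6, 0, 0, 0, 0, 0], [9, 0, 0, 0, 0, 0], [12, 0, 0, 0, 0, 0], [14, 0, 0, 0, 0, 0]],
  ],
)

```text
time: 13.03
tool_pos: [0.6007, -0.2379, 0.2945]
ee_rot: [-50.3, 89.9, -50.1]
wrist_force: [-2.4, 1.8, 8.9]
opening: 0.0145
```

```bash
python3 d.py .6008 -.238 .1391 90.2
```

```text
t 13.03 gp,jaw [ 0.6009 -0.2381  0.1395] 90.21 q [ -32.1   36.4   67.3   -0.    76.2 -122.3] F [-2.4  1.8  8.9] T [ 0.49  0.72 -0.03] open 0.0145
[np.float64(0.4), np.float64(-0.1), np.float64(0.1), np.float64(0.0002), np.float64(0.0008), np.float64(0.001)]
```

Request:
step_arm(
  moves=[
    [[1, 0, 0, 0, 0, 0], [1, 0, 0, 0.03, 0, 0], [1, 0, 0, 0.08, 0, 0], [1, 0, 0, 0.14, 0, 0], [1, 0, 0, 0.2, 0, 0]],
  ],
  newtons=110,
)

```text
time: 13.45
tool_pos: [0.6006, -0.2378, 0.2944]
ee_rot: [-35.5, 89.9, -46.9]
wrist_force: [-3.7, 3.5, 9.2]
opening: 0.0135
```

```bash
python3 d.py .6008 -.238 .1389 60;python3 - <<'E'
from plant import cams
import cv2
im=cams.snapshot("scene");cv2.imwrite("pics/j_s.png",cv2.resize(im[190:300,150:270,::-1],None,fx=5,fy=5,interpolation=cv2.INTER_CUBIC))
E
```

```text
t 13.45 gp,jaw [ 0.6008 -0.238   0.1394] 78.61 q [ -32.1   36.4   67.4   -0.    76.1 -110.7] F [-3.7  3.5  9.2] T [0.59 0.82 0.17] open 0.0135
[np.float64(0.5), np.float64(-0.2), np.float64(0.2), np.float64(0.3248), np.float64(0.0018), np.float64(0.0009)]
```

View pics/j_s.png

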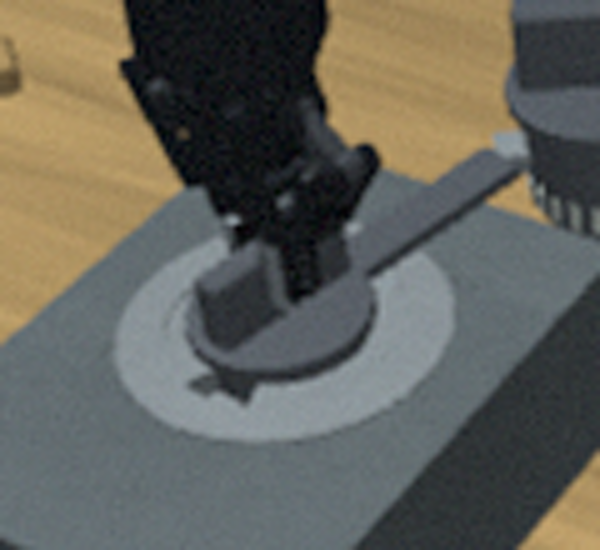

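Request:
step_arm(
  moves=[
    [[0.7, 0, 0, 0.07, 0, 0], [0.7, 0, 0, 0.15, 0, 0], [0.7, 0, 0, 0.23, 0, 0], [0.7, 0, 0, 0.31, 0, 0], [0.7, 0, 0, 0.39, 0, 0]],
  ],
)

```text
time: 13.92
tool_pos: [0.6006, -0.2375, 0.2946]
ee_rot: [-4.3, 89.8, -38.5]
wrist_force: [-4.0, 3.7, 9.5]
opening: 0.0143
```

```bash
python3 d.py .6008 -.238 .1389 30
```

```text
t 13.92 gp,jaw [ 0.6009 -0.2378  0.1396] 55.84 q [-32.1  36.4  67.4  -0.   76.  -87.9] F [-4.   3.7  9.5] T [0.69 0.76 0.16] open 0.0143
[np.float64(0.7), np.float64(-0.3), np.float64(0.4), np.float64(0.451), np.float64(0.0028), np.float64(-0.0004)]
```

Request:
step_arm(
  moves=[
    [[1, 0, 0, 0.09, 0, 0], [1, 0, 0, 0.18, 0, 0], [1, 0, 0, 0.27, 0, 0], [1, 0, 0, 0.36, 0, 0], [1, 0, 0, 0.45, 0, 0]],
  ],
)

```text
time: 14.33
tool_pos: [0.6006, -0.2372, 0.2946]
ee_rot: [28.5, 89.8, -31.6]
wrist_force: [-2.9, 2.6, 9.0]
opening: 0.014
```

```bash
python3 d.py .6008 -.238 .1389 0
```

```text
t 14.33 gp,jaw [ 0.6011 -0.2376  0.1396] 29.83 q [-32.   36.4  67.4   0.   76.  -61.9] F [-2.9  2.6  9. ] T [0.61 0.59 0.15] open 0.014
[np.float64(0.7), np.float64(-0.2), np.float64(0.7), np.float64(0.5207), np.float64(0.0029), np.float64(-0.0028)]
```

```bash
python3 - <<'E'
from plant import cams
import cv2
im=cams.snapshot("scene");cv2.imwrite("pics/k_s.png",cv2.resize(im[190:300,150:270,::-1],None,fx=5,fy=5,interpolation=cv2.INTER_CUBIC))
E
```

```text
(no output)
```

View pics/k_s.png

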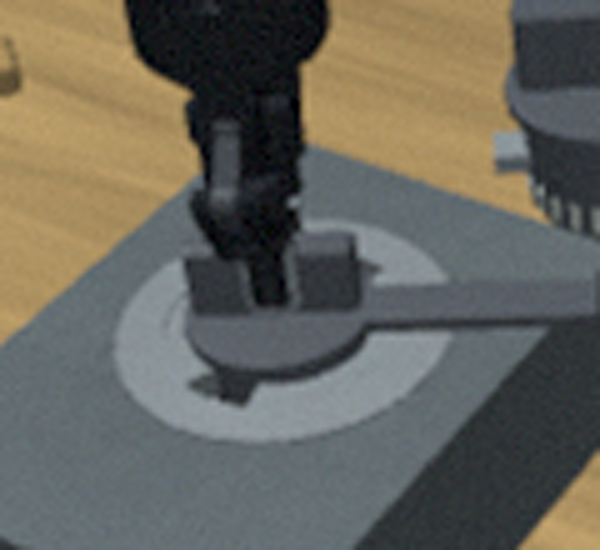

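Both notches are now empty, at about (220,385) and (370,270), and the tongue has swung to the right with the gripper. I'll keep turning.

Request:
step_arm(
  moves=[
    [[1, 0, 0.3, 0.09, 0, 0], [1, 0, 0.3, 0.18, 0, 0], [1, 0, 0.3, 0.27, 0, -0.001], [1, 0, 0.3, 0.36, 0, -0.001], [1, 0, 0.3, 0.42, 0, -0.001]],
  ],
)

```text
time: 14.8
tool_pos: [0.6008, -0.2372, 0.2945]
ee_rot: [50.4, 89.7, -34.4]
wrist_force: [-1.7, 3.7, 9.8]
opening: 0.0138
```

```bash
python3 d.py .6008 -.238 .1389 0
```

```text
t 14.8 gp,jaw [ 0.6014 -0.2376  0.1395] 5.2 q [-32.   36.4  67.4  -0.   75.9 -37.2] F [-1.7  3.7  9.8] T [0.75 0.6  0.09] open 0.0138
[np.float64(0.6), np.float64(-0.1), np.float64(0.8), np.float64(0.0908), np.float64(0.0027), np.float64(-0.0036)]
```

Request:
step_arm(
  moves=[
    [[1, 0, 0.3, 0.04, 0, 0], [1, 0, 0.3, 0.08, 0, 0], [1, 0, 0.3, 0.11, 0, -0.001], [1, 0, 0.3, 0.125, 0, -0.001], [1, 0, 0.3, 0.125, 0, -0.001]],
  ],
)

```text
time: 15.22
tool_pos: [0.601, -0.2371, 0.2945]
ee_rot: [61.9, 89.7, -30.0]
wrist_force: [-1.7, 3.6, 9.0]
opening: 0.014
```

```bash
python3 d.py .6008 -.238 .1389 0
```

```text
t 15.22 gp,jaw [ 0.6017 -0.2375  0.1395] -1.98 q [-32.   36.4  67.4   0.   75.9 -30. ] F [-1.7  3.6  9. ] T [0.83 0.48 0.13] open 0.014
[np.float64(0.6), np.float64(-0.1), np.float64(0.9), np.float64(-0.0345), np.float64(0.0025), np.float64(-0.0044)]
```

Request:
step_arm(
  moves=[
    [[0.7, 0, 0.3, 0.02, 0, 0], [0.7, 0, 0.3, 0.04, 0, 0], [0.7, 0, 0.3, 0.05, 0, -0.001], [0.7, 0, 0.3, 0.05, 0, -0.001]],
  ],
)

```text
time: 15.55
tool_pos: [0.6006, -0.2369, 0.2945]
ee_rot: [49.9, 89.8, -44.9]
wrist_force: [-5.8, 3.6, 10.7]
opening: 0.0142
```

```bash
python3 d.py .6008 -.238 .1389 0;python3 - <<'E'
from plant import cams
import cv2
im=cams.snapshot("scene");cv2.imwrite("pics/l_s.png",cv2.resize(im[170:320,130:330,::-1],None,fx=4,fy=4,interpolation=cv2.INTER_CUBIC))
im=cams.snapshot("wrist");cv2.imwrite("pics/l_w.png",im[:,:,::-1])
E
```

```text
t 15.55 gp,jaw [ 0.6009 -0.2372  0.1395] -4.77 q [-32.   36.4  67.4  -0.   76.  -27.2] F [-5.8  3.6 10.7] T [0.82 1.29 0.74] open 0.0142
[np.float64(0.6), np.float64(0.3), np.float64(1.1), np.float64(-0.0833), np.float64(0.0019), np.float64(-0.0021)]
```

View pics/l_s.png

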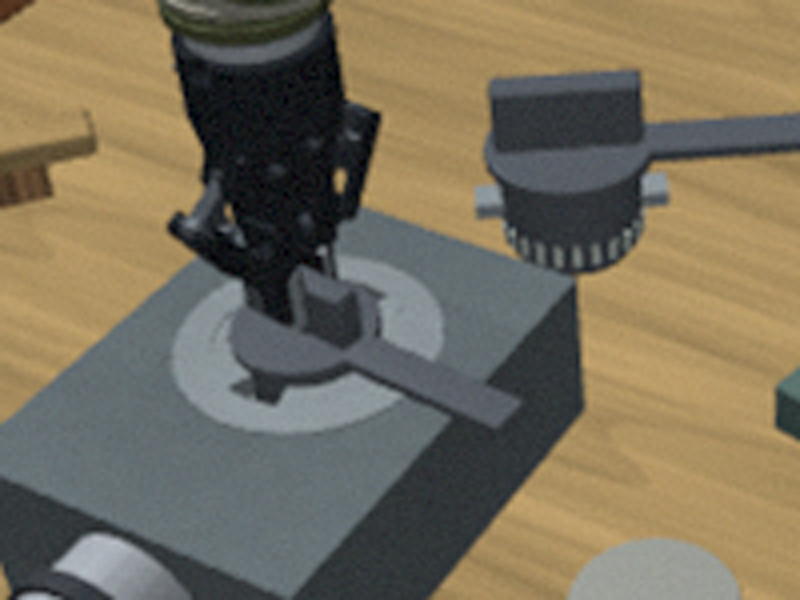

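View pics/l_w.png

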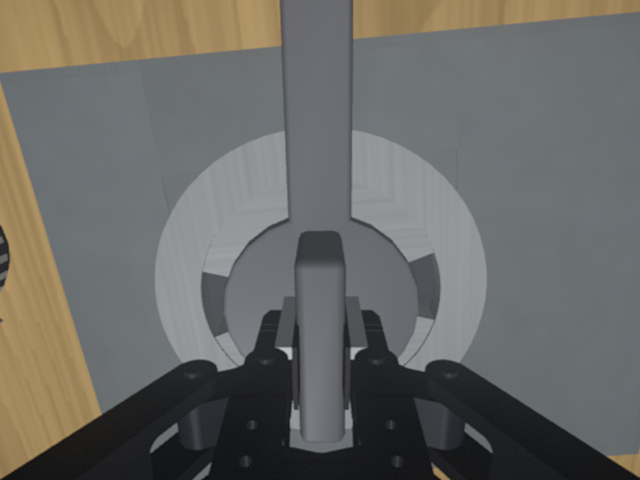

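Request:
step_arm(
  moves=[
    [[0.3, 0, 0.2, -0.02, 0, 0], [-1, 0, 0.2, -0.02, 0, 0], [-3, 0, 0.2, -0.02, 0, 0], [-5, 0, 0.2, -0.02, 0, 0], [-6.5, 0, 0.2, -0.02, 0, 0]],
  ],
)

```text
time: 16.07
tool_pos: [0.6005, -0.2369, 0.3012]
ee_rot: [52.8, 89.8, -40.8]
wrist_force: [-2.4, 2.3, 3.1]
opening: 0.0145
```

```bash
python3 d.py .6008 -.238 .1466 -3.5
```

```text
t 16.07 gp,jaw [ 0.6009 -0.2371  0.1462] -3.59 q [-32.   36.   67.   -0.   76.9 -28.4] F [-2.4  2.3  3.1] T [0.55 0.42 0.14] open 0.0145
[np.float64(-0.4), np.float64(0.3), np.float64(1.1), np.float64(-0.0015), np.float64(0.0017), np.float64(-0.0022)]
```

Request:
step_arm(
  moves=[
    [[-0.5, 0, 0, 0, 0, 0], [-1, 0, 0, 0, 0, 0], [-1.2, 0, 0, 0, 0, 0]],
  ],
)

```text
time: 16.32
tool_pos: [0.6006, -0.2369, 0.3017]
ee_rot: [52.4, 89.9, -41.2]
wrist_force: [0.3, -0.1, -3.4]
opening: 0.0141
```

```bash
python3 d.py
```

```text
t 16.32 gp,jaw [ 0.6008 -0.2372  0.1467] -3.59 q [-32.   36.   66.9  -0.   77.  -28.4] F [ 0.3 -0.1 -3.4] T [0.17 0.02 0.13] open 0.0141
```

Request:
step_arm(
  moves=[
    [[0, 0, 0, 0, 0, 0], [0, 0, 0, 0, 0, 0], [0, 0, 0, 0, 0, 0], [0, 0, 0, 0, 0, 0], [0, 0, 0, 0, 0, 0]],
  ],
  claw=100,
)

```text
time: 16.73
tool_pos: [0.6006, -0.237, 0.3019]
ee_rot: [53.4, 89.8, -40.2]
wrist_force: [0.3, -0.2, -0.3]
opening: 0.0738
```

Request:
step_arm(
  moves=[
    [[-10, 0, 0, 0, 0, 0], [-40, 0, 0, 0, 0, 0], [-80, 0, 0, 0, 0, 0], [-110, 0, 0, 0, 0, 0], [-110, 0, 0, 0, 0, 0]],
  ],
)

```text
time: 17.15
tool_pos: [0.6001, -0.2365, 0.4202]
ee_rot: [60.1, 89.1, -33.4]
wrist_force: [1.1, 0.4, 0.8]
opening: 0.0851
```

Request:
step_arm(
  moves=[
    [[0, 0, 0, 0, 0, 0], [0, 0, 0, 0, 0, 0], [0, 0, 0, 0, 0, 0]],
  ],
)

```text
time: 17.4
tool_pos: [0.6, -0.2364, 0.4198]
ee_rot: [60.2, 89.1, -33.4]
wrist_force: [0.2, -0.9, 0.0]
opening: 0.0854
```

```bash
python3 d.py; python3 - <<'E'
from plant import cams,nets
from h import *
import cv2
p=cams.camera_params("wrist");im=cams.snapshot("wrist");cv2.imwrite("pics/m_w.png",im[:,:,::-1])
for t,z in dict(cartridge_tongue=.116,cartridge_grip=.137).items():
    for d in nets.landmark_of("wrist",t):print(t,np.round(d["position"]),round(d["p"],2),np.round(onz(p,d["position"],z),4))
im=cams.snapshot("scene");cv2.imwrite("pics/m_s.png",im[:,:,::-1]);cv2.imwrite("pics/m_sc.png",cv2.resize(im[170:320,130:330,::-1],None,fx=4,fy=4,interpolation=cv2.INTER_CUBIC))
E
```

```text
t 17.4 gp,jaw [ 0.602  -0.2377  0.2649] -3.58 q [-32.   31.1  56.1  -0.   91.9 -28.4] F [ 0.2 -0.9  0. ] T [-0.02 -0.03 -0.01] open 0.0854
cartridge_tongue [313.  33.] 0.65 [ 0.607  -0.1212  0.116 ]
cartridge_grip [318. 234.] 0.82 [ 0.6021 -0.24    0.137 ]
```

View pics/m_w.png

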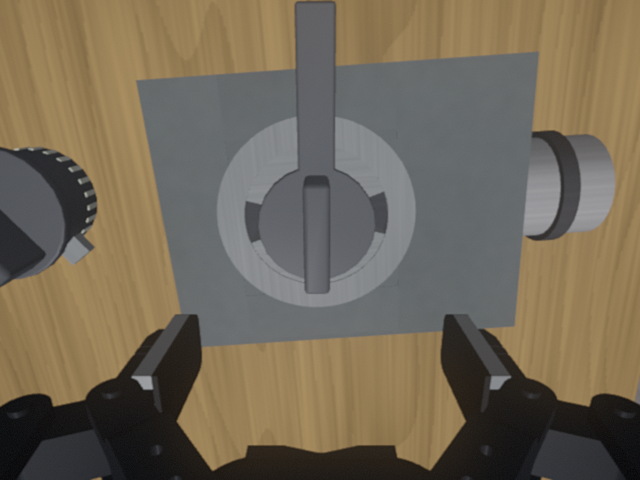

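View pics/m_sc.png

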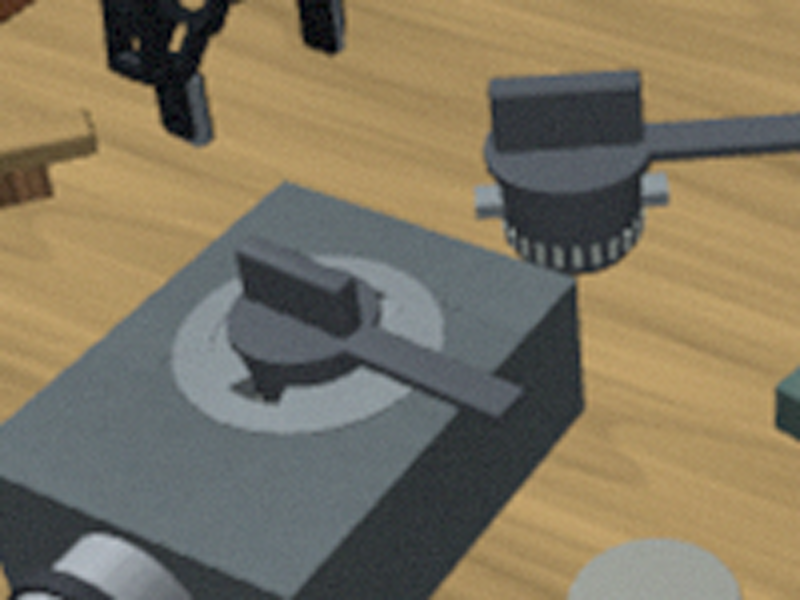

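View pics/m_s.png

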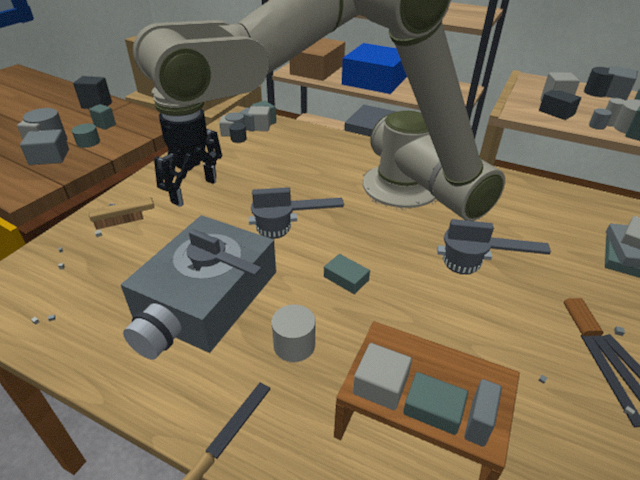

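```bash
python3 - <<'E'
from plant import cams
from h import *
p=cams.camera_params("wrist");ps=cams.camera_params("scene")
for fz in (.054,.062,.070):
  t=np.radians(-3.0);a=np.array([.602,-.239,fz]);ex=np.array([-np.sin(t),np.cos(t),0]);ey=np.array([np.cos(t),np.sin(t),0])
  print(fz,"wrist flange",[np.round(proj(p,a+s*.04*ey+[0,0,.058]),1) for s in(-1,1)],"tongue end",np.round(proj(p,a+.135*ex+[0,0,.058]),1),
   "scene tongue end, bar ends",[np.round(4*(proj(ps,a+v)-[130,170])) for v in (.135*ex+[0,0,.058],.035*ex+[0,0,.092],-.035*ex+[0,0,.092])])
E
```

```text
0.054 wrist flange [array([259.7, 222.9]), array([375.6, 221.4])] tongue end [314.9   1.8] scene tongue end, bar ends [array([512., 412.]), array([346., 295.]), array([240., 251.])]
0.062 wrist flange [array([258.2, 226.3]), array([377.2, 224.7])] tongue end [314.9  -1.4] scene tongue end, bar ends [array([511., 400.]), array([344., 283.]), array([238., 239.])]
0.07 wrist flange [array([256.6, 229.8]), array([378.9, 228.1])] tongue end [314.8  -4.7] scene tongue end, bar ends [array([510., 388.]), array([342., 271.]), array([235., 227.])]
```

```bash
python3 - <<'E'
from plant import bot
print(bot.finish_job())
E
```

```text
the job is handed in; nothing more can be done
None
```

The filter cartridge is fitted and locked in the port on the extraction box, and I handed the job in at about 17.5 s. I chose the cartridge under the shelf because the two other look-alikes were larger.

I drew it out by the tongue and let go of it standing upright, clear of the shelf. Then I took it by the grip bar, put the lugs through the notches and pressed down about 15 mm. I turned it clockwise until the torque jumped to 0.74 N m at the stop, let it rise and let go.

**Last checks:**
- **Lift test:** before letting go, the cartridge came up against the seat at the locked height, and the upward force reversed within half a millimetre.
- **Height:** the scene picture fits a foot 38 mm below the mouth.
- **Notches:** both are empty, and the tongue points along the box's +y.
- **Other things:** the sanding block, the stone blank, the shelf and both look-alikes are where they were. The gripper is about 12 cm above the cartridge and touches nothing.

**What did not quite agree:**
- **Turn angle:** the gripper ended about 93.8° from where the turn began. The detected tongue direction corresponds to about 92.5°, not 90°. I took this as play at the stop, measuring error or a small slip in the grip, and did not test it further.
- **Press depth:** the force suggested about 14 mm and the geometry about 15 mm. It turned freely, so the depth was enough.

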